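Fill a gift crate through the drop-bottom hopper

TASK

Put every bar of soap from the wooden tray into the open hopper while its trap-door bottom is shut, then free the turn latch and swing the trap open with its red ball lever so that all the bars drop together into the cardboard crate beneath. Swing the trap fully shut again and latch it by turning the latch right across the lever, and last of all lower the heavy hopper cover until it is fully closed, pushing it down gently so it does not slam. Do not knock over or shift the bottles, jar, tin and tumbler standing about.

Things in the scene. Friction and masses are not known exactly. Their poses are not given: they have to be found in the camera images.
- hopper: fixed wooden hopper stand; origin on the table under its centre, x away from the robot (lever side faces -x), z up, small yaw. Open-topped hopper 120 (x) x 190 mm (y) inside, centred on the origin; floor (shut trap) at z 165, rim at z 225 mm, 6 mm walls. Dark end panels 12 mm thick at y +-137, 225 mm high. A soap counts as in the hopper or crate by its centre
- crate_floor (a point): centre of the floor of the open cardboard crate fixed under the hopper (hopper x 22, y 0, z 6 mm); crate 210 (x) x 226 mm (y) inside, rim 50 mm above the table; it sticks out from under the hopper on the far side
- trap (a joint): aluminium trap-door bottom, hinged along the hopper's y axis at hopper x -66, z 165 mm (lever side): 0 rad shut, 1.1 rad hangs fully open. Its lever sticks out to -x beyond the hinge: lifting the lever's ball opens the trap, pushing it down shuts it. Stiff hinge (0.7 N m friction, 7 to 13 N at the ball), stays where left. It cannot open while the latch lies across the lever
- trap_ball (a point): centre of the red ball (28 mm diameter) on the end of the trap's lever (12 mm square steel bar), 75 mm from the trap hinge. Trap shut: hopper x -141, y 35, z 165 mm; it moves on an arc, and fully open it stands 67 mm higher and 41 mm nearer the hopper (x -100, z 232 mm)
- latch (a joint): turn latch, upright axis at hopper x -115, y -45 mm: 1.57 rad = latched, its 95 mm brass tongue lies along hopper +y across the lever, 3 mm above it; 0 = free, tongue points to -x. Stops at 0 and 1.6. Grows clockwise seen from above: freeing turns it anticlockwise. Clears the lever below about 0.7 rad. Light friction (0.06 N m), stays where left. It cannot swing over a lever that is not down
- latch_grip (a point): point on the latch's axis at which to grip it, 204 mm above the table: a black upright bar grip 54 mm long in line with the tongue, 14 mm wide, from 181 to 219 mm above the table, over the 10 mm wide tongue (top at 181 mm) and its bracket (top at 166 mm)
- cover (a joint): heavy dark wooden cover (0.7 kg, 140 mm from hinge to free edge, 206 mm wide, 12 mm thick), hinged along hopper y on the far rim: 0 rad fully closed, flat on the hopper; about 1.4 rad standing open. A stiff, damped hinge (0.6 N m) holds it at any angle; close it by pushing on its outer face (away from the robot when open, uppermost when closed)
- cover_hinge (a point): the cover's hinge axis at mid-width: hopper x 66, y 0, z 227 mm. The cover's inner face lies on the axis; the outer face is 12 mm off it
- cover_mid (a point): point on the cover's outer face, 80 mm from the hinge, mid-width: a good place to push
- tray: low wooden tray, fixed, 265 (x) x 280 mm (y), 16 mm lip, floor 7 mm thick; origin on the table, its centre 52 mm to -x of the origin
- soap1_mid (a point): loose bar of soap with a paper band (it may be absent), 80 x 45 x 28 mm (its x, y, z), 0.12 kg, lying flat; the point is its centre. Bars start on the tray floor, centre 21 mm above the table, turned at random. Name order and colours (cream, green, lilac, salmon for 1 to 4) do not matter
- soap2_mid (a point): loose bar of soap with a paper band (it may be absent), 80 x 45 x 28 mm (its x, y, z), 0.12 kg, lying flat; the point is its centre. Bars start on the tray floor, centre 21 mm above the table, turned at random. Name order and colours (cream, green, lilac, salmon for 1 to 4) do not matter
- soap3_mid (a point): loose bar of soap with a paper band (it may be absent), 80 x 45 x 28 mm (its x, y, z), 0.12 kg, lying flat; the point is its centre. Bars start on the tray floor, centre 21 mm above the table, turned at random. Name order and colours (cream, green, lilac, salmon for 1 to 4) do not matter
- soap4_mid (a point): loose bar of soap with a paper band (it may be absent), 80 x 45 x 28 mm (its x, y, z), 0.12 kg, lying flat; the point is its centre. Bars start on the tray floor, centre 21 mm above the table, turned at random. Name order and colours (cream, green, lilac, salmon for 1 to 4) do not matter
- tin: bystander: closed aluminium candle tin, 68 mm diameter, 48 mm high, loose; origin under its centre (as for all bystanders)
- jar: bystander: amber glass jar, 60 mm diameter, 60 mm high, loose
- amber1: bystander: amber bottle, 54 mm diameter, 125 mm high, loose
- amber2: bystander: amber bottle, 54 mm diameter, 125 mm high, loose
- amber3: bystander: amber bottle, 54 mm diameter, 125 mm high, loose
- tumbler: bystander: amber glass tumbler, 76 mm diameter, 80 mm high, loose
- base_bottle: bystander: tall amber bottle, 84 mm diameter, 250 mm high, loose
Things that resemble listed ones, but are neither listed nor needed, are in the scene too. Leave any black or blue look-alike of the part that bears soap4_mid alone. What is shaped like the part that bears soap3_mid but blue is not meant.

How it is judged:
By the outcome, as a careful person would: the job done as asked, in the order asked, and still so for the second after the job is handed in, with the robot touching nothing.
Of soap1, soap2, soap3, soap4 only 2 to 4 are there at a start; the rules pass over those that are not, and their reading is None.
At some moment in a run one of soap1, soap2, soap3, soap4 may be knocked a few centimetres aside while the robot is not near it.
Once in a run the grip may slacken for a moment while it holds something.
It also fails if it takes over 210 s, if anything falls off the work surface, if the arm or the gripper's body presses on something with over 40 N, if the wrist force passes 120 N, or if a joint passes its speed limit or range.

ROBOT

A 6-joint arm with a two-finger parallel gripper is mounted at the origin on the work surface. World frame = base frame: x ahead of the robot, y to its left, z up, the work surface at z = 0. Lengths are in m, angles in rad, forces in N, time in s.
With the tool pointing down it reaches from about 0.35 to 0.725 m from the base axis. Payload 6 kg.
Tool frame: the origin (TCP) lies midway between the tips of the shut fingers; the grasp point (between the pads) lies 19 mm behind it (grip_point_offset is the distance from the TCP to the grasp point, in m); z points along the fingers, y is the line along which they close (so a half turn about z gives the same grasp; the last joint's range is limited). The gripper opens to 85 mm and grips with 20 to 120 N. Pads are 22 mm wide; open, the fingers measure 114 mm over their backs; the gripper's body (76 mm by 85 mm) begins 54 mm behind the grasp point. The pads swing forward as they close: fully open they stand 13 mm farther back than shut.
Start: joints at [1.466, 0.04, 0.085, 0, -1.615, -0.334], TCP at [0.255, 0.543, 0.205] pointing down, gripper open.
Joint ranges: [-2.56, 2.56], [-1.29, 2.01], [-1.08, 1.49], [-3.29, 1.98], [-2.81, -0.18], [-2.99, 2.99]. Speed limits (rad/s): [2.57, 2.57, 3.01, 3.14, 3.14, 3.14].

INTERFACE

Orientations are given as a unit quaternion [w, x, y, z].
In Python, from workcell import * gives the robot as it stands. The module is installed in compiled form; this text tells all that it offers.
- The arm moves only by the tool drive_tool, never from a script. Its argument "deltas" is a list of rows, each an object of numbers: "tx", "ty", "tz": the shift along the tool's x, y, z normalised to -1 to 1, where 1 is 60 mm; "spin": the turn about the tool's z normalised to -1 to 1, where 1 is 0.08 rad; "jaw": the closure, from 0 (fully open) to 1 (shut). In form: [{"tx": .., "ty": .., "tz": .., "spin": .., "jaw": ..}, ...]. A call has exactly 8 rows; each row shifts and turns the commanded pose from where the row before left it, along the tool's axes as they then stand; what a row does not reach is not made up. A row lasts 1/8 s, in which the tool goes at most 62.5 mm and 10.7 degrees, less where a joint would pass 70% of its speed; a pose out of reach is approached as far as the arm can. A call with a number of a shift or a turn outside -1 to 1 is refused whole. A call with a gripper value outside its range is refused whole. The fingers move at their own pace and stop on an object; "grip_force" is the grip in N (left out, the last holds). Time passes only in rows, so rows that do not move let the fingers close, or fill a call up. It gives the time, the measured TCP pose, the force, the opening and the grip force at its end, in the units of the state.
- sense(): the state, without advancing time (a new reading comes with each control period).
- snapshot(name): name is "scene" or "top" or "wrist"; returns a dict with "pixels" (400x640x3 uint8, blue, green, red), "range_z" (400x640 float32, m along the optical axis (not along the pixel's ray), 0 where there is no reading), "fx", "fy", "cx", "cy" (pixels), "rvec" (rotation vector, rad) and "tvec" (3), from world to camera coordinates, as OpenCV has them; the wrist camera has in their place "tool_from_camera" (4x4, takes a point from camera to tool coordinates, whose origin is the TCP and whose axes are the flange's). Camera axes: x right, y down, z forward; pixel columns grow to the right and rows downward; lengths in m; the calibration is good to about 2 mm. A picture is of the moment at which its call begins: read the wrist's pose just before it.
- sign_off(): hands the job in; it is judged then, once.
The state is a dict: "t": time; "joints": joint angles; "joint_vel": joint speeds; "tau": joint torques, N m; "tcp_pos": TCP position; "eef_rot": TCP orientation; "contact_force": force on the tool from outside, world axes, zero at the start; "wrist_torque": the same for the moment, N m; "width": opening from 0.0 (shut) to 1.0 (fully open); "grasp_force": force on a finger pad.
Only numpy, scipy, OpenCV 4.12 (cv2) and the standard library are available. Lean on these libraries where they do the work, as an engineer would, in place of code of your own. Each camera call takes 0.05 s, during which the arm holds its last target. There are 200 camera calls.

## Working session

There is one attempt and no reset: what is moved stays moved. The work goes in short steps, Python scripts to look and compute and a tool call to move; the robot and the scene stay as the last step left them, time stands still between calls to the robot, and variables do not carry over. Pictures are saved under pics/ and viewed, at most 14 in all, crops included, and the job is handed in when it is done.

Besides the shell and the picture viewer there is one more tool, called after "Emit:" as name([rows], argument=value, ...), one row to a line, values as JSON. drive_tool: Moves the arm, as the interface text tells. Its arguments: {"type":"object","properties":{"deltas":{"type":"array"},"grip_force":{"type":"number"}},"required":["deltas"]}

```bash
mkdir -p pics
cat > h.py <<'E'
from workcell import *
import numpy as np, cv2
from scipy.spatial.transform import Rotation as R
def cloud(s, st=None):
    d=s["range_z"]; v,u=np.mgrid[:400,:640]
    c=np.stack([(u-s["cx"])/s["fx"]*d,(v-s["cy"])/s["fy"]*d,d],-1)
    if "rvec" in s:
        M=cv2.Rodrigues(np.array(s["rvec"],float))[0]
        p=(c-np.array(s["tvec"]).ravel())@M
    else:
        T=np.array(s["tool_from_camera"]); c=c@T[:3,:3].T+T[:3,3]
        q=st["eef_rot"]; p=c@R.from_quat([q[1],q[2],q[3],q[0]]).as_matrix().T+np.array(st["tcp_pos"])
    p[d==0]=np.nan
    return p
def grab(n):
    st=sense(); s=snapshot(n); return s["pixels"],cloud(s,st),s
def proj(s,P):
    return cv2.projectPoints(np.array(P,float).reshape(-1,1,3),np.array(s["rvec"],float),np.array(s["tvec"],float),np.array([[s["fx"],0,s["cx"]],[0,s["fy"],s["cy"]],[0,0,1]]),None)[0].reshape(-1,2)
E
python3 - <<'E'
from h import *
for n in ("scene","top"):
    i,p,s=grab(n); cv2.imwrite(f"pics/{n}0.png",i); np.save(f"{n}0.npy",p)
print(sense())
E
```

```text
{'t': 0.1, 'joints': array([ 1.46567157e+00,  4.07833752e-02,  8.38991339e-02, -4.42804832e-04,
       -1.61550243e+00, -3.33668390e-01]), 'joint_vel': array([ 0.00052978, -0.00160823,  0.00143159,  0.0011932 ,  0.0003256 ,
       -0.00113564]), 'tau': array([-4.66964208e-03, -3.69346547e+01,  3.48279512e+01,  6.95174038e+00,
       -4.62887896e-03,  3.52268827e-06]), 'tcp_pos': array([0.25470545, 0.54287325, 0.20414771]), 'eef_rot': array([ 8.15204850e-04,  9.76030740e-01, -2.17631139e-01, -1.29078502e-04]), 'contact_force': array([ 0.89476344, -0.57321325, -0.80558502]), 'wrist_torque': array([ 0.02883723, -0.02171505,  0.00215288]), 'grasp_force': 0.0, 'width': 1.0013108511113786}
```

View pics/scene0.png

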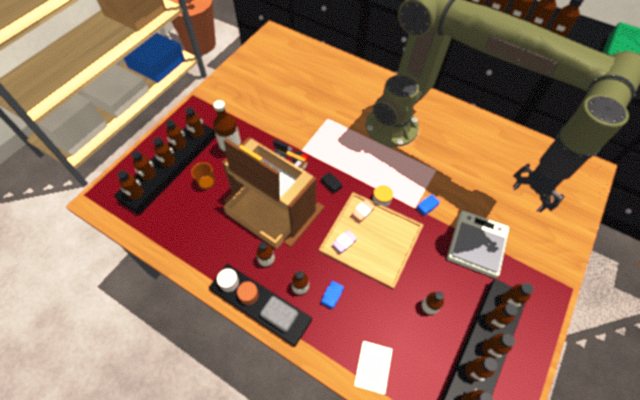

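View pics/top0.png

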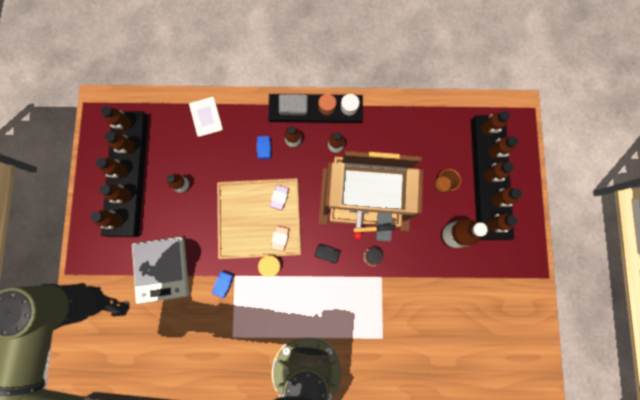

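The scene picture shows the tray with two bars (scene 345,241 lilac; 363,210 salmon/cream; top 279,197 and 280,238), with the hopper at top (372,190). Candidates for soap are those two on the tray, plus blue at top (263,147) and (222,284) and black at (327,253). The blue and black ones are look-alikes off the tray, so I leave them alone. I'll confirm in one enlarged crop.

Run:
```python
from h import *
i=cv2.imread("pics/top0.png"); p=np.load("top0.npy")
a=cv2.resize(i[140:280,205:435],None,fx=3.4,fy=3.4,interpolation=cv2.INTER_CUBIC); cv2.imwrite("pics/c1.png",a)
# tray region
z=p[...,2]
def comp(m,mn=15):
    n,l,st,c=cv2.connectedComponentsWithStats(m.astype(np.uint8))
    for k in range(1,n):
        if st[k,4]<mn: continue
        q=p[l==k]; r=cv2.minAreaRect((q[:,:2]*1000).astype(np.float32))
        print(c[k].round(),st[k,4],"med",np.median(q,0).round(3),"rect",np.round(r[0]),np.round(r[1]),round(r[2],1))
m=(z>0.027)&(z<0.045); mm=np.zeros_like(m); mm[170:262,212:305]=1
print("soap");comp(m&mm)
print("tops .21-.235");comp((z>.215)&(z<.24))
print("all things >.03");comp((z>.03)&(z<.3)&(p[...,0]<.9)&(p[...,0]>.2),25)
```

```text
soap
[278. 197.] 297 med [0.578 0.104 0.034] rect [577. 104.] [46. 80.] 74.2
[279. 239.] 310 med [0.434 0.098 0.034] rect [435.  99.] [45. 79.] 78.3
tops .21-.235
[374. 187.] 1819 med [ 0.58  -0.206  0.224] rect [ 577. -197.] [287. 134.] 86.0
[387. 227.] 73 med [ 0.46  -0.238  0.218] rect [ 459. -234.] [14. 51.] 4.2
[473. 232.] 32 med [ 0.447 -0.483  0.226] rect [ 448. -487.] [34. 14.] 20.5
[306. 385.] 1131 med [ 0.021 -0.004  0.228] rect [29. -3.] [127.  84.] 85.1
all things >.03
[292. 112.] 423 med [0.877 0.062 0.059] rect [878.  67.] [ 43. 164.] 0.8
[337. 111.] 422 med [ 0.884 -0.087  0.054] rect [878. -98.] [179.  43.] 89.9
[121. 173.] 4835 med [0.644 0.625 0.054] rect [658. 639.] [114. 441.] 90.0
[489. 186.] 5412 med [ 0.604 -0.614  0.081] rect [ 622. -626.] [231. 485.] 72.9
[292. 136.] 243 med [0.779 0.059 0.086] rect [784.  60.] [46. 52.] 11.9
[336. 142.] 246 med [ 0.76  -0.089  0.085] rect [767. -90.] [54. 48.] 72.9
[373. 193.] 5683 med [ 0.571 -0.207  0.172] rect [ 566. -196.] [287. 285.] 85.9
[449. 180.] 289 med [ 0.64  -0.484  0.063] rect [ 635. -473.] [73. 75.] 78.5
[176. 182.] 284 med [0.615 0.438 0.085] rect [620. 445.] [49. 55.] 64.9
[278. 197.] 270 med [0.578 0.105 0.034] rect [577. 104.] [46. 79.] 74.2
[279. 239.] 286 med [0.434 0.099 0.034] rect [435.  99.] [45. 79.] 76.6
[158. 267.] 2438 med [0.34  0.498 0.039] rect [328. 499.] [197. 167.] 9.1
[373. 257.] 229 med [ 0.376 -0.216  0.059] rect [ 377. -216.] [52. 54.] 47.7
[268. 267.] 361 med [0.341 0.132 0.048] rect [342. 132.] [69. 67.] 47.4
[124. 304.] 45 med [0.24  0.494 0.281] rect [239. 487.] [32. 10.] 78.0
```

View pics/c1.png

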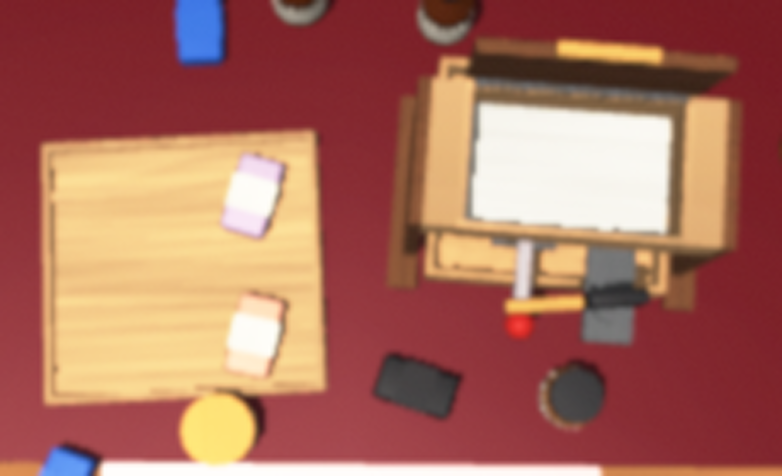

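The enlarged crop shows a lilac bar (252,197) and a salmon bar (255,335) on the tray, each with a white band. The black bar (417,385) and blue bars lie off the tray. So only the lilac and salmon bars are wanted. The hopper is yawed about -4°, and the latch lies across the lever.

```bash
cat > plan.py <<'E'
# usage: plan.py x y z phi_deg  -> tool units needed (after spin)
import sys
from h import *
def hop(x,y,z=0,O=(.577,-.197),yaw=-4.0):
    c,s=np.cos(np.radians(yaw)),np.sin(np.radians(yaw)); return np.array([O[0]+c*x-s*y,O[1]+s*x+c*y,z])
def head(st):
    q=st["eef_rot"]; m=R.from_quat([q[1],q[2],q[3],q[0]]).as_matrix(); return np.arctan2(m[1,0],m[0,0]),m
def plan(t,phi):
    st=sense(); h,m=head(st); d=np.array(t)-st["tcp_pos"]; a=np.radians(phi)
    dphi=(a-h+np.pi)%(2*np.pi)-np.pi
    print("t",round(st["t"],1),"tcp",np.round(st["tcp_pos"],3),"phi",round(np.degrees(h),1),"target",np.round(t,3))
    print("spin total",round(-dphi/.08,2),"then tx",round((d[0]*np.cos(a)+d[1]*np.sin(a))/.06,2),"ty",round((d[0]*np.sin(a)-d[1]*np.cos(a))/.06,2),"tz",round(-d[2]/.06,2))
if __name__=="__main__":
    a=[float(v) for v in sys.argv[1:]]; plan(a[:3],a[3])
E
python3 - <<'E'
from h import *; from plan import *
i=cv2.imread("pics/top0.png"); p=np.load("top0.npy"); hsv=cv2.cvtColor(i,cv2.COLOR_BGR2HSV)
v,u=np.mgrid[:400,:640]
red=(i[...,2]>190)&(i[...,1]<70)&(i[...,0]<70)&(u>340)&(u<380)&(v>225)&(v<250)
print("ball",red.sum(),np.nanmedian(p[red],0).round(3),"pred",hop(-.141,.035,.165))
q=p[(p[...,2]>.16)&(p[...,2]<.171)&(u>335)&(u<410)&(v>165)&(v<210)].astype(np.float32)
print("floor",len(q),cv2.minAreaRect(q[:,:2]*1000))
for n in("scene","top"):
    P=np.load(n+"0.npy").reshape(-1,3); P=P[~np.isnan(P[:,0])]
    c,s=np.cos(np.radians(-4)),np.sin(np.radians(-4)); D=P[:,:2]-[.577,-.197]
    H=np.c_[D[:,0]*c+D[:,1]*s,-D[:,0]*s+D[:,1]*c,P[:,2]]
    k=(H[:,2]>.24)&(H[:,2]<.4)&(abs(H[:,0])<.12)&(abs(H[:,1])<.12); Q=H[k]
    print(n,len(Q),"x by z:",[(z,np.median(Q[abs(Q[:,2]-z)<.01,0]).round(3)) for z in(.25,.28,.31,.34,.36) if (abs(Q[:,2]-z)<.01).sum()>3], Q[:,1].min(),Q[:,1].max())
    k=(abs(H[:,2]-.225)<.004)&(abs(H[:,0])<.15)&(abs(H[:,1])<.16);Q=H[k];print("rim",np.percentile(Q[:,:2],[1,99],axis=0).round(3))
plan([.435,.099,.12],-12.5)
E
```

```text
ball 36 [ 0.439 -0.151  0.177] pred [ 0.43878495 -0.1522496   0.165     ]
floor 1990 ((582.117431640625, -199.33795166015625), (187.6793975830078, 112.67111206054688), 85.73723602294922)
scene 1617 x by z: [(0.25, np.float64(0.08)), (0.28, np.float64(0.077)), (0.31, np.float64(0.074)), (0.34, np.float64(0.072)), (0.36, np.float64(0.068))] -0.1055072012547688 0.10266745987585466
rim [[-0.061 -0.143]
 [ 0.081  0.141]]
top 908 x by z: [(0.25, np.float64(0.064)), (0.28, np.float64(0.061)), (0.31, np.float64(0.058)), (0.34, np.float64(0.055)), (0.36, np.float64(0.056))] -0.10290244898771325 0.10322094366726098
rim [[-0.066 -0.142]
 [ 0.065  0.142]]
t 0.1 tcp [0.255 0.543 0.204] phi -25.1 target [0.435 0.099 0.12 ]
spin total -2.76 then tx 4.53 ty 6.57 tz 1.4
```

Emit:
drive_tool([
  {"tx":0.3,"ty":0.6,"tz":0,"spin":-0.9,"jaw":0},
  {"tx":0.5,"ty":0.8,"tz":0,"spin":-0.9,"jaw":0},
  {"tx":0.6,"ty":0.8,"tz":0,"spin":-0.9,"jaw":0},
  {"tx":0.6,"ty":0.8,"tz":0,"spin":0,"jaw":0},
  {"tx":0.6,"ty":0.8,"tz":0.2,"spin":0,"jaw":0},
  {"tx":0.6,"ty":0.8,"tz":0.2,"spin":0,"jaw":0},
  {"tx":0.6,"ty":0.8,"tz":0.2,"spin":0,"jaw":0},
  {"tx":0.4,"ty":0.6,"tz":0.2,"spin":0,"jaw":0},
])

```text
t: 1.1
tcp_pos: [0.401, 0.1294, 0.1566]
eef_rot: [-0.0, 0.994, -0.112, 0.0]
contact_force: [0.8, 0.8, -0.2]
width: 0.997
grasp_force: 0.0
```

```bash
cat > soaps.py <<'E'
from h import *; from plan import *
import sys
def soaps(n,x0=.40,x1=.75,y0=-.05,y1=.3,z0=.027,z1=.042,mn=150):
    i,p,s=grab(n)
    m=(p[...,2]>z0)&(p[...,2]<z1)&(p[...,0]>x0-.05)&(p[...,0]<x1)&(p[...,1]>y0)&(p[...,1]<y1)
    k,l,st,c=cv2.connectedComponentsWithStats(m.astype(np.uint8))
    for j in range(1,k):
        if st[j,4]<mn: continue
        q=p[l==j]; r=cv2.minAreaRect((q[:,:2]*1000).astype(np.float32))
        w,h=r[1]; a=r[2] if w>h else r[2]+90
        a=(a+90)%180-90
        print(n,c[j].round(),st[j,4],"ctr",np.round(r[0],1),"size",np.round(r[1]),"long axis deg",round(a,1),"bgr",i[l==j].mean(0).round(),"z",np.median(q[:,2]).round(3))
    return i
if __name__=="__main__":
    i=soaps(sys.argv[1]); cv2.imwrite(f"pics/tmp_{sys.argv[1]}.png",i)
E
python3 soaps.py wrist; python3 soaps.py top; python3 plan.py .435 .099 .12 -12.5
```

```text
wrist [304.   6.] 706 ctr [545.6 114.6] size [44.  9.] long axis deg 77.3 bgr [170. 158. 192.] z 0.034
wrist [350. 137.] 5102 ctr [438.9  99.2] size [46. 80.] long axis deg -12.8 bgr [ 87. 106. 132.] z 0.035
wrist [517. 153.] 1155 ctr [395.6 -40.5] size [31. 43.] long axis deg -17.0 bgr [41. 40. 47.] z 0.028
wrist [333. 218.] 210 ctr [371.2 127.8] size [61. 18.] long axis deg 81.5 bgr [ 51.  83. 105.] z 0.037
top [278. 197.] 292 ctr [577.3 104.3] size [46. 80.] long axis deg -14.3 bgr [232. 227. 243.] z 0.034
top [280. 236.] 215 ctr [444.1  96.9] size [45. 60.] long axis deg -9.4 bgr [ 96. 109. 127.] z 0.035
t 1.2 tcp [0.401 0.128 0.156] phi -13.0 target [0.435 0.099 0.12 ]
spin total -0.12 then tx 0.66 ty 0.35 tz 0.59
```

Emit:
drive_tool([
  {"tx":0.3,"ty":0.15,"tz":0.1,"spin":0,"jaw":0},
  {"tx":0.3,"ty":0.15,"tz":0.2,"spin":0,"jaw":0},
  {"tx":0.09,"ty":0.05,"tz":0.4,"spin":0,"jaw":0},
  {"tx":0,"ty":0,"tz":0.5,"spin":0,"jaw":0},
  {"tx":0,"ty":0,"tz":0.5,"spin":0,"jaw":0},
  {"tx":0,"ty":0,"tz":0.3,"spin":0,"jaw":0},
  {"tx":0,"ty":0,"tz":0.2,"spin":0,"jaw":0},
  {"tx":0,"ty":0,"tz":0.1,"spin":0,"jaw":0},
])

```text
t: 2.2
tcp_pos: [0.4365, 0.102, 0.0191]
eef_rot: [0.0, 0.994, -0.111, 0.0]
contact_force: [-0.8, -0.1, 0.5]
width: 0.997
grasp_force: 0.0
```

```bash
python3 plan.py .437 .099 .009 -12.8
```

```text
t 2.2 tcp [0.437 0.102 0.019] phi -12.7 target [0.437 0.099 0.009]
spin total 0.01 then tx 0.02 ty 0.05 tz 0.17
```

Emit:
drive_tool([
  {"tx":0,"ty":0.05,"tz":0.1,"jaw":0},
  {"tx":0,"ty":0,"tz":0,"jaw":0.3},
  {"tx":0,"ty":0,"tz":0,"jaw":0.6},
  {"tx":0,"ty":0,"tz":0,"jaw":0.9},
  {"tx":0,"ty":0,"tz":0,"jaw":0.9},
  {"tx":0,"ty":0,"tz":0,"jaw":0.9},
  {"tx":0,"ty":0,"tz":0,"jaw":0.9},
  {"tx":0,"ty":0,"tz":0,"jaw":0.9},
], grip_force=50)

```text
schema error: expected keys tx, ty, tz, spin, jaw
```

Emit:
drive_tool([
  {"tz":-0.2,"tx":0,"ty":0,"jaw":0.9},
  {"tz":-0.4,"tx":0,"ty":0,"jaw":0.9},
  {"tz":-0.6,"tx":0,"ty":0,"jaw":0.9},
  {"tz":-0.8,"tx":0,"ty":0,"jaw":0.9},
  {"tz":-0.8,"tx":0,"ty":0,"jaw":0.9},
  {"tz":-0.8,"tx":0,"ty":0,"jaw":0.9},
  {"tz":-0.5,"tx":0,"ty":0,"jaw":0.9},
  {"tz":-0.2,"tx":0,"ty":0,"jaw":0.9},
])

```text
schema error: expected keys tx, ty, tz, spin, jaw
```

```bash
python3 -c "
from plan import *
print(sense()['width'],sense()['grasp_force'])
plan(hop(-.017,-.045,.26),-4)
plan(hop(-.017,-.045,.172),-4)"
```

```text
0.9966352713431885 0.0
t 2.2 tcp [0.437 0.102 0.019] phi -12.7 target [ 0.557 -0.241  0.26 ]
spin total -1.91 then tx 2.4 ty 5.56 tz -4.02
t 2.2 tcp [0.437 0.102 0.019] phi -12.7 target [ 0.557 -0.241  0.172]
spin total -1.91 then tx 2.4 ty 5.56 tz -2.55
```

Emit:
drive_tool([
  {"tx":0,"ty":0.05,"tz":0.1,"spin":0,"jaw":0},
  {"tx":0,"ty":0,"tz":0.03,"spin":0,"jaw":0.3},
  {"tx":0,"ty":0,"tz":0,"spin":0,"jaw":0.6},
  {"tx":0,"ty":0,"tz":0,"spin":0,"jaw":0.9},
  {"tx":0,"ty":0,"tz":0,"spin":0,"jaw":0.9},
  {"tx":0,"ty":0,"tz":0,"spin":0,"jaw":0.9},
  {"tx":0,"ty":0,"tz":0,"spin":0,"jaw":0.9},
  {"tx":0,"ty":0,"tz":0,"spin":0,"jaw":0.9},
], grip_force=50)

```text
t: 3.2
tcp_pos: [0.4357, 0.0989, 0.0113]
eef_rot: [0.0, 0.994, -0.111, -0.0]
contact_force: [1.1, -0.1, 0.9]
width: 0.101
grasp_force: 0.0
```

Emit:
drive_tool([
  {"tx":0,"ty":0,"tz":-0.2,"spin":0,"jaw":0.9},
  {"tx":0,"ty":0,"tz":-0.4,"spin":0,"jaw":0.9},
  {"tx":0,"ty":0,"tz":-0.6,"spin":0,"jaw":0.9},
  {"tx":0,"ty":0,"tz":-0.7,"spin":0,"jaw":0.9},
  {"tx":0,"ty":0,"tz":-0.8,"spin":0,"jaw":0.9},
  {"tx":0,"ty":0,"tz":-0.8,"spin":0,"jaw":0.9},
  {"tx":0,"ty":0,"tz":-0.5,"spin":0,"jaw":0.9},
  {"tx":0,"ty":0,"tz":-0.2,"spin":0,"jaw":0.9},
])

```text
t: 4.2
tcp_pos: [0.4361, 0.099, 0.2659]
eef_rot: [-0.001, 0.994, -0.111, 0.001]
contact_force: [0.2, -0.9, 0.1]
width: 0.1
grasp_force: 0.0
```

```bash
python3 -c "
from plan import *
print(sense()['width'],sense()['grasp_force'])
plan(hop(-.017,-.045,.26),-4)
plan(hop(-.017,-.045,.172),-4)"
```

```text
0.09963658379962081 0.0
t 4.2 tcp [0.436 0.099 0.266] phi -12.8 target [ 0.557 -0.241  0.26 ]
spin total -1.91 then tx 2.4 ty 5.51 tz 0.1
t 4.2 tcp [0.436 0.099 0.266] phi -12.8 target [ 0.557 -0.241  0.172]
spin total -1.91 then tx 2.4 ty 5.51 tz 1.56
```

```bash
python3 soaps.py wrist; python3 soaps.py top; python3 -c "
from h import *
s=snapshot('wrist');print(s['tool_from_camera'])"
```

```text
wrist [291.  40.] 3367 ctr [581.1 104.7] size [46. 80.] long axis deg -14.7 bgr [224. 220. 235.] z 0.035
wrist [324. 166.] 2561 ctr [439.   99.8] size [45. 80.] long axis deg -11.9 bgr [ 89. 107. 134.] z 0.035
wrist [445. 177.] 576 ctr [395.8 -39.8] size [31. 44.] long axis deg -14.9 bgr [50. 51. 52.] z 0.028
top [279. 197.] 267 ctr [577.5 104.2] size [46. 78.] long axis deg -16.3 bgr [231. 227. 241.] z 0.034
[[ 5.70709105e-04 -9.65024664e-01 -2.62158488e-01  6.72616247e-02]
 [ 9.99999803e-01  6.18920459e-04 -1.01329981e-04 -1.27785741e-03]
 [ 2.60041182e-04 -2.62158379e-01  9.65024827e-01 -1.68695035e-01]
 [ 0.00000000e+00  0.00000000e+00  0.00000000e+00  1.00000000e+00]]
```

View pics/tmp_wrist.png

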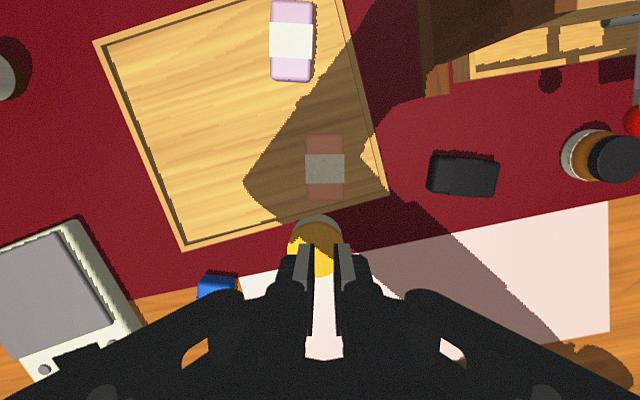

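The wrist picture shows both bars still on the tray, salmon at (324,166), with the gripper empty. The grasp slid off the top, so I'll retry lower with slower closing.

Emit:
drive_tool([
  {"tx":0,"ty":0,"tz":0.3,"spin":0,"jaw":0},
  {"tx":0.02,"ty":0,"tz":0.7,"spin":0,"jaw":0},
  {"tx":0,"ty":0,"tz":0.8,"spin":0,"jaw":0},
  {"tx":0,"ty":0,"tz":0.8,"spin":0,"jaw":0},
  {"tx":0,"ty":0,"tz":0.8,"spin":0,"jaw":0},
  {"tx":0,"ty":0,"tz":0.5,"spin":0,"jaw":0},
  {"tx":0,"ty":0,"tz":0.3,"spin":0,"jaw":0},
  {"tx":0,"ty":0,"tz":0.05,"spin":0,"jaw":0},
])

```text
t: 5.35
tcp_pos: [0.436, 0.098, 0.0069]
eef_rot: [0.001, 0.994, -0.111, -0.001]
contact_force: [-0.1, 1.0, 0.4]
width: 1.004
grasp_force: 0.0
```

Emit:
drive_tool([
  {"tx":0,"ty":0,"tz":0.06,"spin":0,"jaw":0.1},
  {"tx":0,"ty":0,"tz":0,"spin":0,"jaw":0.2},
  {"tx":0,"ty":0,"tz":0,"spin":0,"jaw":0.3},
  {"tx":0,"ty":0,"tz":0,"spin":0,"jaw":0.4},
  {"tx":0,"ty":0,"tz":0,"spin":0,"jaw":0.45},
  {"tx":0,"ty":0,"tz":0,"spin":0,"jaw":0.5},
  {"tx":0,"ty":0,"tz":0,"spin":0,"jaw":0.55},
  {"tx":0,"ty":0,"tz":0,"spin":0,"jaw":0.6},
], grip_force=40)

```text
t: 6.35
tcp_pos: [0.4371, 0.0986, 0.0054]
eef_rot: [0.0, 0.994, -0.111, 0.0]
contact_force: [-2.5, 0.1, 5.8]
width: 0.497
grasp_force: 39.9
```

```bash
python3 soaps.py wrist
```

```text
wrist [226.  12.] 2947 ctr [545.4 113.8] size [44.  9.] long axis deg 78.7 bgr [212. 194. 219.] z 0.034
wrist [323. 253.] 16647 ctr [439.6  99.4] size [55. 79.] long axis deg -11.8 bgr [101. 122. 153.] z 0.035
wrist [622. 281.] 2419 ctr [396.6 -32.6] size [22. 47.] long axis deg -2.9 bgr [44. 43. 45.] z 0.028
```

View pics/tmp_wrist.png

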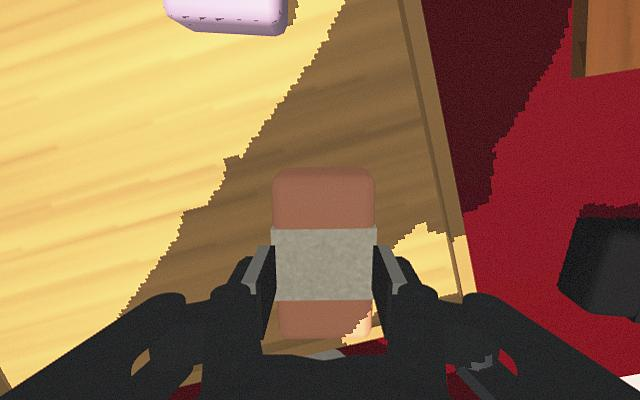

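The bar is held between the pads at its band (323,265), at 40 N. Lifting.

Emit:
drive_tool([
  {"tx":0,"ty":0,"tz":-0.1,"spin":0,"jaw":0.7},
  {"tx":0,"ty":0,"tz":-0.4,"spin":0,"jaw":0.7},
  {"tx":0,"ty":0,"tz":-0.6,"spin":0,"jaw":0.7},
  {"tx":0,"ty":0,"tz":-0.8,"spin":0,"jaw":0.7},
  {"tx":0,"ty":0,"tz":-0.8,"spin":0,"jaw":0.7},
  {"tx":0,"ty":0,"tz":-0.8,"spin":0,"jaw":0.7},
  {"tx":0,"ty":0,"tz":-0.5,"spin":0,"jaw":0.7},
  {"tx":0,"ty":0,"tz":-0.2,"spin":0,"jaw":0.7},
], grip_force=60)

```text
t: 7.4
tcp_pos: [0.4372, 0.0989, 0.2581]
eef_rot: [-0.001, 0.994, -0.111, 0.001]
contact_force: [-0.1, 0.6, -2.7]
width: 0.483
grasp_force: 60.7
```

```bash
python3 -c "
from plan import *
print(sense()['width'],sense()['grasp_force'])
plan(hop(-.02,-.043,.255),-4)"
```

```text
0.48262704746735513 60.725379813484324
t 7.4 tcp [0.437 0.099 0.258] phi -12.8 target [ 0.554 -0.239  0.255]
spin total -1.91 then tx 2.33 ty 5.47 tz 0.05
```

Emit:
drive_tool([
  {"tx":0.2,"ty":0.4,"tz":0,"spin":-0.5,"jaw":0.7},
  {"tx":0.3,"ty":0.7,"tz":0,"spin":-0.7,"jaw":0.7},
  {"tx":0.4,"ty":0.8,"tz":0,"spin":-0.7,"jaw":0.7},
  {"tx":0.4,"ty":0.8,"tz":0,"spin":0,"jaw":0.7},
  {"tx":0.4,"ty":0.8,"tz":0,"spin":0,"jaw":0.7},
  {"tx":0.3,"ty":0.8,"tz":0,"spin":0,"jaw":0.7},
  {"tx":0.2,"ty":0.6,"tz":0,"spin":0,"jaw":0.7},
  {"tx":0.1,"ty":0.4,"tz":0,"spin":0,"jaw":0.7},
])

```text
t: 8.4
tcp_pos: [0.5402, -0.2336, 0.2541]
eef_rot: [-0.0, 0.999, -0.036, -0.002]
contact_force: [0.0, 1.0, 0.0]
width: 0.484
grasp_force: 60.8
```

```bash
python3 -c "
from plan import *
print(sense()['width'],sense()['grasp_force'])
plan(hop(-.02,-.043,.172),-4)"
```

```text
0.4841297293042397 60.76534987852938
t 8.4 tcp [ 0.54  -0.234  0.254] phi -4.1 target [ 0.554 -0.239  0.172]
spin total -0.03 then tx 0.24 ty 0.07 tz 1.37
```

Emit:
drive_tool([
  {"tx":0.15,"ty":0.05,"tz":0,"spin":0,"jaw":0.7},
  {"tx":0.09,"ty":0.02,"tz":0.1,"spin":0,"jaw":0.7},
  {"tx":0,"ty":0,"tz":0.3,"spin":0,"jaw":0.7},
  {"tx":0,"ty":0,"tz":0.4,"spin":0,"jaw":0.7},
  {"tx":0,"ty":0,"tz":0.3,"spin":0,"jaw":0.7},
  {"tx":0,"ty":0,"tz":0.2,"spin":0,"jaw":0.7},
  {"tx":0,"ty":0,"tz":0.07,"spin":0,"jaw":0.7},
  {"tx":0,"ty":0,"tz":0,"spin":0,"jaw":0.7},
])

```text
t: 9.4
tcp_pos: [0.5612, -0.2378, 0.1839]
eef_rot: [0.003, 0.999, -0.034, 0.011]
contact_force: [14.2, 0.5, 23.0]
width: 0.477
grasp_force: 103.3
```

Emit:
drive_tool([
  {"tx":0,"ty":0,"tz":0,"spin":0,"jaw":0.4},
  {"tx":0,"ty":0,"tz":0,"spin":0,"jaw":0.35},
  {"tx":0,"ty":0,"tz":0,"spin":0,"jaw":0.35},
  {"tx":0,"ty":0,"tz":-0.1,"spin":0,"jaw":0.35},
  {"tx":0,"ty":0,"tz":-0.4,"spin":0,"jaw":0.35},
  {"tx":0,"ty":0,"tz":-0.7,"spin":0,"jaw":0.35},
  {"tx":0,"ty":0,"tz":-0.5,"spin":0,"jaw":0.35},
  {"tx":0,"ty":0,"tz":-0.2,"spin":0,"jaw":0.3},
])

```text
t: 10.4
tcp_pos: [0.5549, -0.2376, 0.2907]
eef_rot: [0.0, 0.999, -0.036, 0.001]
contact_force: [-0.7, -0.1, -0.3]
width: 0.7
grasp_force: 0.0
```

```bash
python3 -c "
from soaps import *
i=soaps('wrist',.45,.7,-.35,-.05,.180,.21,300)
plan([.579,.1045,.26],-15)"; python3 soaps.py top
```

```text
wrist [233. 182.] 7117 ctr [ 580.1 -195.8] size [192. 121.] long axis deg 86.1 bgr [ 55.  85. 111.] z 0.197
wrist [322. 175.] 1900 ctr [ 574.7 -236.5] size [46. 22.] long axis deg 85.9 bgr [142. 170. 207.] z 0.197
wrist [312. 298.] 1410 ctr [ 462.9 -210.6] size [12. 99.] long axis deg -83.8 bgr [40. 80. 91.] z 0.192
t 10.4 tcp [ 0.555 -0.238  0.291] phi -4.1 target [0.579 0.104 0.26 ]
spin total 2.38 then tx -1.09 ty -5.61 tz 0.52
top [279. 197.] 293 ctr [577.6 104. ] size [46. 80.] long axis deg -14.7 bgr [246. 242. 251.] z 0.034
```

Emit:
drive_tool([
  {"tx":-0.05,"ty":-0.4,"tz":0,"spin":0.8,"jaw":0.2},
  {"tx":-0.15,"ty":-0.7,"tz":0,"spin":0.8,"jaw":0},
  {"tx":-0.2,"ty":-0.9,"tz":0,"spin":0.8,"jaw":0},
  {"tx":-0.2,"ty":-0.9,"tz":0,"spin":0,"jaw":0},
  {"tx":-0.2,"ty":-0.9,"tz":0.2,"spin":0,"jaw":0},
  {"tx":-0.2,"ty":-0.9,"tz":0.6,"spin":0,"jaw":0},
  {"tx":-0.1,"ty":-0.6,"tz":0.6,"spin":0,"jaw":0},
  {"tx":-0.05,"ty":-0.3,"tz":0.6,"spin":0,"jaw":0},
])

```text
t: 11.5
tcp_pos: [0.5603, 0.1041, 0.1669]
eef_rot: [0.001, 0.992, -0.13, -0.001]
contact_force: [-0.3, -0.6, 0.4]
width: 0.999
grasp_force: 0.0
```

```bash
python3 soaps.py wrist; python3 plan.py .580 .1045 .0065 -15
```

```text
wrist [194.   6.] 511 ctr [726.9 163.9] size [42. 14.] long axis deg 76.9 bgr [240. 141.  62.] z 0.028
wrist [318. 162.] 4493 ctr [581.4 104.5] size [45. 79.] long axis deg -15.0 bgr [134. 134. 150.] z 0.035
wrist [504. 293.] 283 ctr [406.6 -39.6] size [21. 26.] long axis deg -1.2 bgr [49. 49. 51.] z 0.028
t 11.6 tcp [0.558 0.105 0.161] phi -14.9 target [0.58  0.104 0.006]
spin total 0.02 then tx 0.35 ty -0.09 tz 2.57
```

Emit:
drive_tool([
  {"tx":0.2,"ty":-0.05,"tz":0.1,"spin":0,"jaw":0},
  {"tx":0.16,"ty":-0.04,"tz":0.4,"spin":0,"jaw":0},
  {"tx":0,"ty":0,"tz":0.6,"spin":0,"jaw":0},
  {"tx":0,"ty":0,"tz":0.6,"spin":0,"jaw":0},
  {"tx":0,"ty":0,"tz":0.4,"spin":0,"jaw":0},
  {"tx":0,"ty":0,"tz":0.2,"spin":0,"jaw":0},
  {"tx":0,"ty":0,"tz":0.15,"spin":0,"jaw":0},
  {"tx":0,"ty":0,"tz":0.1,"spin":0,"jaw":0},
])

```text
t: 12.55
tcp_pos: [0.5843, 0.1019, 0.0179]
eef_rot: [-0.0, 0.991, -0.131, 0.001]
contact_force: [0.8, 0.2, 1.2]
width: 1.004
grasp_force: 0.0
```

```bash
python3 plan.py .581 .1045 .0065 -15
```

```text
t 12.6 tcp [0.584 0.102 0.018] phi -15.1 target [0.581 0.104 0.006]
spin total -0.01 then tx -0.06 ty -0.03 tz 0.19
```

Emit:
drive_tool([
  {"tx":-0.06,"ty":-0.03,"tz":0.1,"spin":0,"jaw":0.1},
  {"tx":0,"ty":0,"tz":0.06,"spin":0,"jaw":0.2},
  {"tx":0,"ty":0,"tz":0.03,"spin":0,"jaw":0.3},
  {"tx":0,"ty":0,"tz":0,"spin":0,"jaw":0.4},
  {"tx":0,"ty":0,"tz":0,"spin":0,"jaw":0.45},
  {"tx":0,"ty":0,"tz":0,"spin":0,"jaw":0.5},
  {"tx":0,"ty":0,"tz":0,"spin":0,"jaw":0.6},
  {"tx":0,"ty":0,"tz":0,"spin":0,"jaw":0.7},
], grip_force=50)

```text
t: 13.55
tcp_pos: [0.5824, 0.1044, 0.0088]
eef_rot: [-0.0, 0.991, -0.131, 0.002]
contact_force: [-0.4, -2.3, 9.6]
width: 0.299
grasp_force: 4.6
```

Emit:
drive_tool([
  {"tx":0,"ty":0,"tz":-0.1,"spin":0,"jaw":0.7},
  {"tx":0,"ty":0,"tz":-0.4,"spin":0,"jaw":0.7},
  {"tx":0,"ty":0,"tz":-0.6,"spin":0,"jaw":0.7},
  {"tx":0,"ty":0,"tz":-0.8,"spin":0,"jaw":0.7},
  {"tx":0,"ty":0,"tz":-0.8,"spin":0,"jaw":0.7},
  {"tx":0,"ty":0,"tz":-0.8,"spin":0,"jaw":0.7},
  {"tx":0,"ty":0,"tz":-0.6,"spin":0,"jaw":0.7},
  {"tx":0,"ty":0,"tz":-0.2,"spin":0,"jaw":0.7},
], grip_force=60)

```text
t: 14.55
tcp_pos: [0.5812, 0.1049, 0.2667]
eef_rot: [-0.001, 0.991, -0.131, 0.002]
contact_force: [-0.2, 0.8, -0.8]
width: 0.303
grasp_force: 0.0
```

```bash
python3 -c "
from plan import *
plan(hop(-.02,.045,.262),-4)"
```

```text
t 14.6 tcp [0.581 0.105 0.267] phi -15.1 target [ 0.56  -0.151  0.262]
spin total -2.41 then tx -0.05 ty 4.28 tz 0.08
```

```bash
python3 soaps.py wrist; python3 plan.py .581 .1045 .002 -15
```

```text
wrist [237.  45.] 780 ctr [736.6 163.7] size [46. 27.] long axis deg 89.9 bgr [239. 144.  69.] z 0.028
wrist [325. 168.] 2523 ctr [582.2 104.7] size [46. 79.] long axis deg -15.7 bgr [124. 124. 138.] z 0.035
wrist [469. 277.] 442 ctr [395.  -36.4] size [27. 48.] long axis deg -0.3 bgr [48. 48. 50.] z 0.028
wrist [342. 323.] 178 ctr [373.7 141.2] size [12. 49.] long axis deg -72.2 bgr [ 82. 102. 114.] z 0.035
t 14.6 tcp [0.581 0.105 0.267] phi -15.1 target [0.581 0.104 0.002]
spin total -0.01 then tx -0.0 ty 0.01 tz 4.41
```

Emit:
drive_tool([
  {"tx":0,"ty":0.01,"tz":0.3,"spin":0,"jaw":0},
  {"tx":0,"ty":0,"tz":0.7,"spin":0,"jaw":0},
  {"tx":0,"ty":0,"tz":0.8,"spin":0,"jaw":0},
  {"tx":0,"ty":0,"tz":0.8,"spin":0,"jaw":0},
  {"tx":0,"ty":0,"tz":0.8,"spin":0,"jaw":0},
  {"tx":0,"ty":0,"tz":0.5,"spin":0,"jaw":0},
  {"tx":0,"ty":0,"tz":0.3,"spin":0,"jaw":0},
  {"tx":0,"ty":0,"tz":0.1,"spin":0,"jaw":0},
])

```text
t: 15.6
tcp_pos: [0.5797, 0.1037, 0.0046]
eef_rot: [0.001, 0.991, -0.131, -0.001]
contact_force: [-0.2, -0.4, 0.3]
width: 1.002
grasp_force: 0.0
```

Emit:
drive_tool([
  {"tx":0,"ty":0,"tz":0.07,"spin":0,"jaw":0.1},
  {"tx":0,"ty":0,"tz":0.04,"spin":0,"jaw":0.2},
  {"tx":0,"ty":0,"tz":0,"spin":0,"jaw":0.3},
  {"tx":0,"ty":0,"tz":0,"spin":0,"jaw":0.4},
  {"tx":0,"ty":0,"tz":0,"spin":0,"jaw":0.45},
  {"tx":0,"ty":0,"tz":0,"spin":0,"jaw":0.5},
  {"tx":0,"ty":0,"tz":0,"spin":0,"jaw":0.55},
  {"tx":0,"ty":0,"tz":0,"spin":0,"jaw":0.6},
], grip_force=40)

```text
t: 16.6
tcp_pos: [0.5808, 0.1041, 0.0]
eef_rot: [-0.0, 0.991, -0.131, 0.0]
contact_force: [-1.6, 0.9, 3.9]
width: 0.51
grasp_force: 41.3
```

Held. Lift.

Emit:
drive_tool([
  {"tx":0,"ty":0,"tz":-0.1,"spin":0,"jaw":0.7},
  {"tx":0,"ty":0,"tz":-0.4,"spin":0,"jaw":0.7},
  {"tx":0,"ty":0,"tz":-0.6,"spin":0,"jaw":0.7},
  {"tx":0,"ty":0,"tz":-0.8,"spin":0,"jaw":0.7},
  {"tx":0,"ty":0,"tz":-0.8,"spin":0,"jaw":0.7},
  {"tx":0,"ty":0,"tz":-0.8,"spin":0,"jaw":0.7},
  {"tx":0,"ty":0,"tz":-0.6,"spin":0,"jaw":0.7},
  {"tx":0,"ty":0,"tz":-0.3,"spin":0,"jaw":0.7},
], grip_force=60)

```text
t: 17.6
tcp_pos: [0.5807, 0.1041, 0.2655]
eef_rot: [-0.001, 0.991, -0.131, 0.001]
contact_force: [0.3, 0.0, -2.0]
width: 0.506
grasp_force: 61.2
```

```bash
python3 -c "
from plan import *
plan(hop(-.022,.045,.262),-4)"
```

```text
t 17.6 tcp [0.581 0.104 0.265] phi -15.1 target [ 0.558 -0.151  0.262]
spin total -2.41 then tx -0.08 ty 4.26 tz 0.06
```

Emit:
drive_tool([
  {"tx":-0.1,"ty":0.2,"tz":0,"spin":-0.8,"jaw":0.7},
  {"tx":0,"ty":0.5,"tz":0,"spin":-0.8,"jaw":0.7},
  {"tx":0,"ty":0.7,"tz":0,"spin":-0.8,"jaw":0.7},
  {"tx":0,"ty":0.7,"tz":0,"spin":0,"jaw":0.7},
  {"tx":0,"ty":0.7,"tz":0,"spin":0,"jaw":0.7},
  {"tx":0,"ty":0.7,"tz":0,"spin":0,"jaw":0.7},
  {"tx":0,"ty":0.5,"tz":0,"spin":0,"jaw":0.7},
  {"tx":0,"ty":0.2,"tz":0,"spin":0,"jaw":0.7},
])

```text
t: 18.6
tcp_pos: [0.5476, -0.1459, 0.2627]
eef_rot: [-0.0, 0.999, -0.036, -0.001]
contact_force: [0.6, 0.7, -0.9]
width: 0.502
grasp_force: 64.8
```

```bash
python3 -c "
from plan import *
print(sense()['grasp_force'],sense()['width'])
plan(hop(-.022,.045,.186),-4)"
```

```text
64.84784960746765 0.5018696550370196
t 18.6 tcp [ 0.548 -0.146  0.263] phi -4.2 target [ 0.558 -0.151  0.186]
spin total -0.03 then tx 0.18 ty 0.07 tz 1.28
```

Emit:
drive_tool([
  {"tx":0.1,"ty":0.05,"tz":0,"spin":0,"jaw":0.7},
  {"tx":0.08,"ty":0.02,"tz":0.1,"spin":0,"jaw":0.7},
  {"tx":0,"ty":0,"tz":0.4,"spin":0,"jaw":0.7},
  {"tx":0,"ty":0,"tz":0.4,"spin":0,"jaw":0.7},
  {"tx":0,"ty":0,"tz":0.3,"spin":0,"jaw":0.7},
  {"tx":0,"ty":0,"tz":0.2,"spin":0,"jaw":0.7},
  {"tx":0,"ty":0,"tz":0.1,"spin":0,"jaw":0.7},
  {"tx":0,"ty":0,"tz":0,"spin":0,"jaw":0.7},
])

```text
t: 19.6
tcp_pos: [0.5658, -0.149, 0.1798]
eef_rot: [0.001, 0.999, -0.034, 0.01]
contact_force: [18.3, -1.2, 12.2]
width: 0.503
grasp_force: 93.2
```

Emit:
drive_tool([
  {"tx":0,"ty":0,"tz":0,"spin":0,"jaw":0.4},
  {"tx":0,"ty":0,"tz":0,"spin":0,"jaw":0.35},
  {"tx":0,"ty":0,"tz":0,"spin":0,"jaw":0.35},
  {"tx":0,"ty":0,"tz":-0.1,"spin":0,"jaw":0.35},
  {"tx":0,"ty":0,"tz":-0.4,"spin":0,"jaw":0.35},
  {"tx":0,"ty":0,"tz":-0.7,"spin":0,"jaw":0.35},
  {"tx":0,"ty":0,"tz":-0.5,"spin":0,"jaw":0.4},
  {"tx":0,"ty":0,"tz":-0.3,"spin":0,"jaw":0.4},
])

```text
t: 20.6
tcp_pos: [0.5588, -0.1498, 0.2959]
eef_rot: [0.0, 0.999, -0.036, 0.001]
contact_force: [-0.1, 0.8, -0.2]
width: 0.602
grasp_force: 0.0
```

```bash
python3 -c "
from soaps import *
i=soaps('wrist',.4,.7,-.35,-.05,.180,.215,300); cv2.imwrite('pics/w2.png',i)
plan([.459,-.234,.26],-86)"; python3 soaps.py top
```

```text
wrist [427. 161.] 6366 ctr [ 580.  -196.7] size [192. 121.] long axis deg 86.0 bgr [ 58.  90. 118.] z 0.199
wrist [321. 174.] 2190 ctr [ 578.8 -148.3] size [46. 25.] long axis deg 85.9 bgr [164. 171. 187.] z 0.2
wrist [429. 178.] 2626 ctr [ 558.4 -235.2] size [46. 55.] long axis deg -3.5 bgr [143. 170. 201.] z 0.2
wrist [380. 239.] 842 ctr [ 520.5 -193.4] size [52.  2.] long axis deg 86.2 bgr [ 55.  84. 109.] z 0.198
wrist [348. 300.] 724 ctr [ 450.3 -167.9] size [28. 58.] long axis deg -85.8 bgr [ 51. 158. 232.] z 0.181
t 20.6 tcp [ 0.559 -0.15   0.298] phi -4.1 target [ 0.459 -0.234  0.26 ]
spin total 17.87 then tx 1.28 ty 1.76 tz 0.63
```

View pics/w2.png

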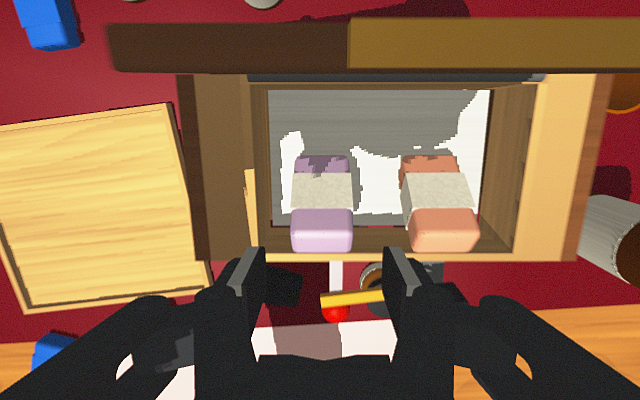

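The wrist picture shows both bars in the hopper (lilac at 323,205, salmon at 440,205), near the lever-side wall, and possibly tilted. I'll check their heights.

```bash
python3 -c "
from plan import *
i,p,s=grab('wrist')
D=p-hop(0,0,0); c,sn=np.cos(np.radians(-4)),np.sin(np.radians(-4))
X=D[...,0]*c+D[...,1]*sn; Y=-D[...,0]*sn+D[...,1]*c
for y in(.045,-.04):
    for x in np.arange(-.08,.06,.01):
        k=(abs(Y-y)<.01)&(abs(X-x)<.004)
        print(y,round(x,2),np.nanpercentile(p[...,2][k],[10,50,90]).round(3) if k.sum() else None)
"
```

```text
0.045 -0.08 None
0.045 -0.07 None
0.045 -0.06 [0.224 0.225 0.226]
0.045 -0.05 [0.229 0.232 0.234]
0.045 -0.04 [0.237 0.24  0.241]
0.045 -0.03 [0.232 0.236 0.24 ]
0.045 -0.02 [0.22  0.224 0.227]
0.045 -0.01 [0.396 0.403 0.408]
0.045 -0.0 [0.193 0.201 0.417]
0.045 0.01 [0.161 0.183 0.188]
0.045 0.02 [0.161 0.161 0.162]
0.045 0.03 [0.16  0.161 0.162]
0.045 0.04 [0.16  0.161 0.162]
0.045 0.05 [0.159 0.16  0.161]
0.045 0.06 [0.218 0.367 0.379]
-0.04 -0.08 None
-0.04 -0.07 None
-0.04 -0.06 [0.224 0.225 0.225]
-0.04 -0.05 [0.23  0.232 0.234]
-0.04 -0.04 [0.237 0.239 0.241]
-0.04 -0.03 [0.232 0.236 0.24 ]
-0.04 -0.02 [0.22  0.224 0.228]
-0.04 -0.01 [0.207 0.211 0.215]
-0.04 -0.0 [0.193 0.197 0.202]
-0.04 0.01 [0.161 0.184 0.188]
-0.04 0.02 [0.161 0.161 0.162]
-0.04 0.03 [0.16  0.161 0.162]
-0.04 0.04 [0.16  0.161 0.161]
-0.04 0.05 [0.159 0.16  0.161]
-0.04 0.06 [0.159 0.197 0.366]
```

Both bars lean against the lever-side wall with their centres inside, which is acceptable because they will slide out when the floor drops. Next is the latch.

Emit:
drive_tool([
  {"tx":-0.2,"ty":0,"tz":-0.1,"spin":1,"jaw":0.5},
  {"tx":-0.2,"ty":0.1,"tz":0,"spin":1,"jaw":0.5},
  {"tx":-0.2,"ty":0.1,"tz":0,"spin":1,"jaw":0.5},
  {"tx":-0.2,"ty":0.1,"tz":0,"spin":1,"jaw":0.5},
  {"tx":-0.2,"ty":0.1,"tz":0,"spin":1,"jaw":0.5},
  {"tx":-0.2,"ty":0.1,"tz":0,"spin":1,"jaw":0.5},
  {"tx":-0.2,"ty":0.1,"tz":0,"spin":1,"jaw":0.5},
  {"tx":-0.2,"ty":0.1,"tz":0,"spin":1,"jaw":0.5},
])

```text
t: 21.75
tcp_pos: [0.4533, -0.1554, 0.298]
eef_rot: [0.0, 0.937, -0.349, -0.001]
contact_force: [-0.4, 0.7, -0.3]
width: 0.504
grasp_force: 0.0
```

Emit:
drive_tool([
  {"tx":0,"ty":0,"tz":0,"spin":1,"jaw":0.5},
  {"tx":0,"ty":0,"tz":0,"spin":1,"jaw":0.5},
  {"tx":0,"ty":0,"tz":0,"spin":1,"jaw":0.5},
  {"tx":0,"ty":0,"tz":0,"spin":1,"jaw":0.5},
  {"tx":0,"ty":0,"tz":0,"spin":1,"jaw":0.5},
  {"tx":0,"ty":0,"tz":0,"spin":1,"jaw":0.5},
  {"tx":0,"ty":0,"tz":0,"spin":1,"jaw":0.5},
  {"tx":0,"ty":0,"tz":0,"spin":1,"jaw":0.5},
])

```text
t: 22.75
tcp_pos: [0.4538, -0.1553, 0.298]
eef_rot: [0.001, 0.78, -0.626, -0.001]
contact_force: [0.3, 0.2, 0.1]
width: 0.506
grasp_force: 0.0
```

```bash
python3 -c "
from soaps import *
i=soaps('wrist',.3,.52,-.4,-.05,.210,.226,100)
i=soaps('wrist',.3,.52,-.4,-.05,.172,.186,100)
soaps('top',.3,.52,-.4,-.05,.21,.226,10)
plan([.459,-.234,.26],-85)"
```

```text
wrist [258. 100.] 2485 ctr [ 517.1 -197.5] size [170.   7.] long axis deg 86.1 bgr [ 53.  79. 102.] z 0.224
wrist [338.  90.] 1621 ctr [ 462.6 -233.4] size [14. 54.] long axis deg -86.4 bgr [56. 57. 60.] z 0.219
wrist [268. 108.] 581 ctr [ 513.8 -202.8] size [178.   1.] long axis deg 86.0 bgr [47. 73. 96.] z 0.179
wrist [321.  92.] 413 ctr [ 474.9 -232.5] size [11. 32.] long axis deg -86.5 bgr [66. 67. 66.] z 0.174
wrist [351.  96.] 284 ctr [ 449.  -234.4] size [ 8. 29.] long axis deg -86.6 bgr [95. 98. 97.] z 0.174
wrist [324. 180.] 1945 ctr [ 457.1 -163.9] size [65. 63.] long axis deg 52.6 bgr [ 66. 122. 198.] z 0.18
t 22.9 tcp [ 0.454 -0.155  0.298] phi -77.3 target [ 0.459 -0.234  0.26 ]
spin total 1.68 then tx 1.31 ty 0.03 tz 0.64
```

Emit:
drive_tool([
  {"tx":0,"ty":0,"tz":0,"spin":1,"jaw":0.5},
  {"tx":0,"ty":0,"tz":0,"spin":1,"jaw":0.5},
  {"tx":0.3,"ty":-0.04,"tz":0,"spin":0,"jaw":0.5},
  {"tx":0.5,"ty":0,"tz":0,"spin":0,"jaw":0.5},
  {"tx":0.4,"ty":0,"tz":0.1,"spin":0,"jaw":0.5},
  {"tx":0.1,"ty":0,"tz":0.2,"spin":0,"jaw":0.5},
  {"tx":0,"ty":0,"tz":0.2,"spin":0,"jaw":0.5},
  {"tx":0,"ty":0,"tz":0.1,"spin":0,"jaw":0.5},
])

```text
t: 23.9
tcp_pos: [0.4609, -0.2325, 0.2621]
eef_rot: [0.0, 0.728, -0.685, -0.001]
contact_force: [0.3, 0.2, 0.6]
width: 0.499
grasp_force: 0.0
```

```bash
python3 -c "
from soaps import *
soaps('wrist',.3,.52,-.4,-.05,.210,.226,100)
plan([.461,-.2335,.187],-86.4)"
```

```text
wrist [244. 127.] 4428 ctr [ 512.4 -264.2] size [142.  15.] long axis deg 89.9 bgr [45. 70. 93.] z 0.225
wrist [323. 210.] 1707 ctr [ 462.4 -234.1] size [14. 53.] long axis deg -86.9 bgr [49. 50. 51.] z 0.219
t 23.9 tcp [ 0.461 -0.232  0.262] phi -86.5 target [ 0.461 -0.234  0.187]
spin total -0.02 then tx 0.02 ty 0.0 tz 1.25
```

Emit:
drive_tool([
  {"tx":0.02,"ty":0,"tz":0.2,"spin":0,"jaw":0.5},
  {"tx":0,"ty":0,"tz":0.3,"spin":0,"jaw":0.5},
  {"tx":0,"ty":0,"tz":0.3,"spin":0,"jaw":0.5},
  {"tx":0,"ty":0,"tz":0.25,"spin":0,"jaw":0.5},
  {"tx":0,"ty":0,"tz":0.1,"spin":0,"jaw":0.5},
  {"tx":0,"ty":0,"tz":0,"spin":0,"jaw":0.7},
  {"tx":0,"ty":0,"tz":0,"spin":0,"jaw":0.9},
  {"tx":0,"ty":0,"tz":0,"spin":0,"jaw":0.95},
], grip_force=40)

```text
t: 24.95
tcp_pos: [0.4615, -0.2344, 0.1951]
eef_rot: [-0.0, 0.728, -0.686, 0.0]
contact_force: [-0.4, -0.1, 0.1]
width: 0.049
grasp_force: 0.0
```

Emit:
drive_tool([
  {"tx":0,"ty":0,"tz":0,"spin":0,"jaw":0.95},
  {"tx":0,"ty":0,"tz":0,"spin":0,"jaw":0.95},
  {"tx":0,"ty":0,"tz":0,"spin":-0.3,"jaw":0.95},
  {"tx":0,"ty":0,"tz":0,"spin":-0.7,"jaw":0.95},
  {"tx":0,"ty":0,"tz":0,"spin":-1,"jaw":0.95},
  {"tx":0,"ty":0,"tz":0,"spin":-1,"jaw":0.95},
  {"tx":0,"ty":0,"tz":0,"spin":-1,"jaw":0.95},
  {"tx":0,"ty":0,"tz":0,"spin":-1,"jaw":0.95},
])

```text
t: 25.95
tcp_pos: [0.4613, -0.2343, 0.1944]
eef_rot: [0.0, 0.851, -0.526, 0.0]
contact_force: [0.1, -0.2, -0.9]
width: 0.046
grasp_force: 0.0
```

```bash
python3 -c "
from soaps import *
i,p,s=grab('wrist'); cv2.imwrite('pics/w3.png',i)
T=np.array(s['tool_from_camera']); print(s['fx'],s['fy'],s['cx'],s['cy'])
q=np.linalg.inv(T)@[0,0,0,1]; print('tcp px',s['cx']+s['fx']*q[0]/q[2],s['cy']+s['fy']*q[1]/q[2],q[2])
q=np.linalg.inv(T)@[0,0,-.019,1]; print('grasp px',s['cx']+s['fx']*q[0]/q[2],s['cy']+s['fy']*q[1]/q[2],q[2])
for r in range(215,300,8): print(r,s['range_z'][r,300:345:6].round(3),p[r,322].round(3))
print(sense()['width'])
"
```

```text
343.6400814728567 343.6400814728567 323.64180425049096 203.74887504636874
tcp px 326.62375463810787 240.66329681833238 0.18008507137027144
grasp px 326.9490215736717 255.4401983197746 0.16175095258558156
215 [0.198 0.198 0.199 0.198 0.163 0.153 0.151 0.15 ] [ 0.47  -0.247  0.199]
223 [0.2   0.199 0.2   0.176 0.154 0.152 0.152 0.151] [ 0.47  -0.247  0.211]
231 [0.201 0.2   0.187 0.161 0.154 0.153 0.152 0.153] [ 0.47  -0.246  0.218]
239 [0.201 0.202 0.172 0.155 0.154 0.154 0.154 0.154] [ 0.468 -0.243  0.219]
247 [0.212 0.143 0.144 0.143 0.155 0.145 0.144 0.144] [ 0.466 -0.239  0.218]
255 [0.145 0.135 0.136 0.136 0.156 0.136 0.135 0.136] [ 0.464 -0.236  0.219]
263 [0.138 0.128 0.128 0.134 0.156 0.129 0.13  0.128] [ 0.463 -0.232  0.218]
271 [0.123 0.122 0.123 0.132 0.157 0.122 0.123 0.122] [ 0.461 -0.229  0.22 ]
279 [0.117 0.117 0.117 0.133 0.159 0.116 0.116 0.117] [ 0.459 -0.225  0.219]
287 [0.111 0.11  0.116 0.134 0.16  0.116 0.118 0.11 ] [ 0.457 -0.221  0.219]
295 [0.106 0.106 0.115 0.133 0.406 0.117 0.114 0.105] [ 0.455 -0.217  0.218]
0.048414659044261385
```

View pics/w3.png

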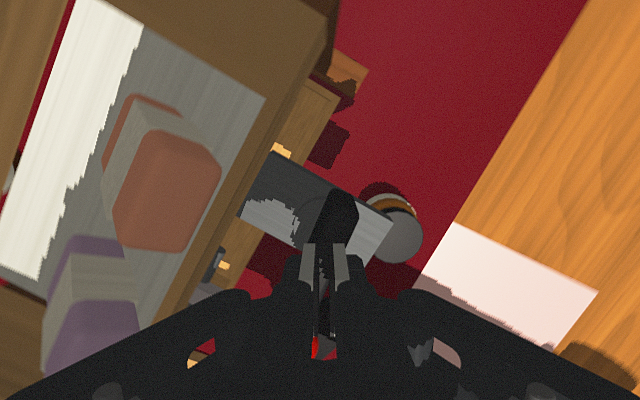

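The picture shows the fingers closed just above the black grip (340,210). The depth image puts the real fingertips about 29 mm behind the stated TCP, so all grasps need about 29 mm more depth. That also explains the slipped soap grasps. I'll turn back, open, measure and go deeper.

Emit:
drive_tool([
  {"tx":0,"ty":0,"tz":-0.2,"spin":0,"jaw":0.7},
  {"tx":0,"ty":0,"tz":-0.4,"spin":0.3,"jaw":0.5},
  {"tx":0,"ty":0,"tz":-0.3,"spin":0.7,"jaw":0.5},
  {"tx":0,"ty":0,"tz":0,"spin":1,"jaw":0.5},
  {"tx":0,"ty":0,"tz":0,"spin":1,"jaw":0.5},
  {"tx":0,"ty":0,"tz":0,"spin":1,"jaw":0.5},
  {"tx":0,"ty":0,"tz":0,"spin":1,"jaw":0.5},
  {"tx":0,"ty":0,"tz":0,"spin":0,"jaw":0.5},
])

```text
t: 27.0
tcp_pos: [0.4614, -0.2345, 0.2493]
eef_rot: [-0.0, 0.728, -0.686, 0.0]
contact_force: [-0.6, 0.0, -0.3]
width: 0.497
grasp_force: 0.0
```

```bash
python3 -c "
from soaps import *
soaps('wrist',.3,.52,-.4,-.05,.210,.226,100)
i,p,s=grab('wrist'); d=s['range_z']; T=np.array(s['tool_from_camera'])
v,u=np.mgrid[:400,:640]
c=np.stack([(u-s['cx'])/s['fx']*d,(v-s['cy'])/s['fy']*d,d],-1)@T[:3,:3].T+T[:3,3]
k=(d>0)&(c[...,2]<-.005)&(abs(c[...,0])<.014)&(abs(c[...,1])<.045)
print('finger z max',np.percentile(c[k][:,2],[50,90,98]))
plan([.461,-.2335,.157],-86.4)"
```

```text
wrist [240. 128.] 4935 ctr [ 512.5 -265.6] size [140.  16.] long axis deg 89.7 bgr [45. 69. 91.] z 0.225
wrist [324. 219.] 1908 ctr [ 462.6 -233.9] size [14. 53.] long axis deg -86.2 bgr [47. 48. 49.] z 0.219
finger z max [-0.08257619 -0.05060301 -0.03577581]
t 27.1 tcp [ 0.461 -0.234  0.249] phi -86.5 target [ 0.461 -0.234  0.157]
spin total -0.02 then tx -0.02 ty 0.01 tz 1.53
```

Emit:
drive_tool([
  {"tx":0,"ty":0,"tz":0.2,"spin":0,"jaw":0.5},
  {"tx":0,"ty":0,"tz":0.4,"spin":0,"jaw":0.5},
  {"tx":0,"ty":0,"tz":0.4,"spin":0,"jaw":0.5},
  {"tx":0,"ty":0,"tz":0.3,"spin":0,"jaw":0.5},
  {"tx":0,"ty":0,"tz":0.1,"spin":0,"jaw":0.5},
  {"tx":0,"ty":0,"tz":0.05,"spin":0,"jaw":0.7},
  {"tx":0,"ty":0,"tz":0,"spin":0,"jaw":0.85},
  {"tx":0,"ty":0,"tz":0,"spin":0,"jaw":0.95},
], grip_force=40)

```text
t: 28.1
tcp_pos: [0.4613, -0.2345, 0.162]
eef_rot: [0.0, 0.728, -0.686, 0.0]
contact_force: [-1.3, -0.2, 0.6]
width: 0.16
grasp_force: 40.8
```

Emit:
drive_tool([
  {"tx":0,"ty":0,"tz":0,"spin":0,"jaw":0.95},
  {"tx":0,"ty":0,"tz":0,"spin":0,"jaw":0.95},
  {"tx":0,"ty":0,"tz":0,"spin":0,"jaw":0.95},
  {"tx":0,"ty":0,"tz":0,"spin":0,"jaw":0.95},
  {"tx":0,"ty":0,"tz":0,"spin":0,"jaw":0.95},
  {"tx":0,"ty":0,"tz":0,"spin":0,"jaw":0.95},
  {"tx":0,"ty":0,"tz":0,"spin":0,"jaw":0.95},
  {"tx":0,"ty":0,"tz":0,"spin":0,"jaw":0.95},
])

```text
t: 29.1
tcp_pos: [0.4613, -0.2345, 0.1619]
eef_rot: [0.0, 0.728, -0.686, 0.0]
contact_force: [-3.1, 1.2, 4.0]
width: 0.158
grasp_force: 41.5
```

Emit:
drive_tool([
  {"tx":0,"ty":0,"tz":0,"spin":-0.3,"jaw":0.95},
  {"tx":0,"ty":0,"tz":0,"spin":-0.7,"jaw":0.95},
  {"tx":0,"ty":0,"tz":0,"spin":-0.9,"jaw":0.95},
  {"tx":0,"ty":0,"tz":0,"spin":-0.9,"jaw":0.95},
  {"tx":0,"ty":0,"tz":0,"spin":-0.9,"jaw":0.95},
  {"tx":0,"ty":0,"tz":0,"spin":-0.9,"jaw":0.95},
  {"tx":0,"ty":0,"tz":0,"spin":-0.9,"jaw":0.95},
  {"tx":0,"ty":0,"tz":0,"spin":-0.9,"jaw":0.95},
])

```text
t: 30.1
tcp_pos: [0.4614, -0.2344, 0.1619]
eef_rot: [0.0, 0.878, -0.478, 0.0]
contact_force: [-4.0, 1.8, 5.7]
width: 0.155
grasp_force: 41.6
```

Emit:
drive_tool([
  {"tx":0,"ty":0,"tz":0,"spin":-0.9,"jaw":0.95},
  {"tx":0,"ty":0,"tz":0,"spin":-0.9,"jaw":0.95},
  {"tx":0,"ty":0,"tz":0,"spin":-0.9,"jaw":0.95},
  {"tx":0,"ty":0,"tz":0,"spin":-0.9,"jaw":0.95},
  {"tx":0,"ty":0,"tz":0,"spin":-0.9,"jaw":0.95},
  {"tx":0,"ty":0,"tz":0,"spin":-0.9,"jaw":0.95},
  {"tx":0,"ty":0,"tz":0,"spin":-0.9,"jaw":0.95},
  {"tx":0,"ty":0,"tz":0,"spin":-0.9,"jaw":0.95},
])

```text
t: 31.1
tcp_pos: [0.4614, -0.2344, 0.1619]
eef_rot: [0.0, 0.978, -0.209, 0.0]
contact_force: [-3.5, 2.4, 4.8]
width: 0.157
grasp_force: 41.6
```

```bash
python3 -c "
from soaps import *
print(sense()['grasp_force'],sense()['width'],sense()['wrist_torque'])
plan([.461,-.2335,.157],-4)"
```

```text
41.57519459724426 0.1571805366245519 [ 0.60080034  1.09534822 -0.01061031]
t 31.1 tcp [ 0.461 -0.234  0.162] phi -24.1 target [ 0.461 -0.234  0.157]
spin total -4.38 then tx -0.01 ty -0.01 tz 0.08
```

Emit:
drive_tool([
  {"tx":0,"ty":0,"tz":0,"spin":-0.9,"jaw":0.95},
  {"tx":0,"ty":0,"tz":0,"spin":-0.9,"jaw":0.95},
  {"tx":0,"ty":0,"tz":0,"spin":-0.9,"jaw":0.95},
  {"tx":0,"ty":0,"tz":0,"spin":-0.9,"jaw":0.95},
  {"tx":0,"ty":0,"tz":0,"spin":-0.2,"jaw":0.95},
  {"tx":0,"ty":0,"tz":0,"spin":0,"jaw":0.7},
  {"tx":0,"ty":0,"tz":0,"spin":0,"jaw":0.5},
  {"tx":0,"ty":0,"tz":0,"spin":0,"jaw":0.5},
])

```text
t: 32.1
tcp_pos: [0.4613, -0.2343, 0.161]
eef_rot: [-0.0, 0.998, -0.059, -0.0]
contact_force: [0.5, 0.1, -0.3]
width: 0.499
grasp_force: 0.0
```

Emit:
drive_tool([
  {"tx":0,"ty":0,"tz":-0.2,"spin":0,"jaw":0.5},
  {"tx":0,"ty":0,"tz":-0.5,"spin":0,"jaw":0.5},
  {"tx":0,"ty":0,"tz":-0.5,"spin":0,"jaw":0.5},
  {"tx":-0.1,"ty":-0.3,"tz":-0.3,"spin":0,"jaw":0.4},
  {"tx":-0.2,"ty":-0.5,"tz":0,"spin":0,"jaw":0.3},
  {"tx":-0.1,"ty":-0.4,"tz":0,"spin":0,"jaw":0.3},
  {"tx":0,"ty":-0.1,"tz":0,"spin":0,"jaw":0.3},
  {"tx":0,"ty":0,"tz":0,"spin":0,"jaw":0.3},
])

```text
t: 33.1
tcp_pos: [0.447, -0.1541, 0.252]
eef_rot: [0.0, 0.998, -0.059, 0.0]
contact_force: [-0.1, 0.3, 0.1]
width: 0.698
grasp_force: 0.0
```

```bash
python3 -c "
from soaps import *
i,p,s=grab('wrist')
cv2.imwrite('pics/w4.png',i)
red=(i[...,2]>110)&(i[...,1]<45)&(i[...,0]<45)&(p[...,2]>.14)&(p[...,2]<.19)
q=p[red]; print('ball',len(q),np.median(q,0).round(4),q.min(0).round(3),q.max(0).round(3))
plan(hop(-.141,.035,.118),-4)"
```

```text
ball 882 [ 0.4445 -0.1519  0.1782] [ 0.429 -0.165  0.167] [ 0.455 -0.138  0.183]
t 33.1 tcp [ 0.447 -0.154  0.252] phi -6.8 target [ 0.439 -0.152  0.118]
spin total -0.61 then tx -0.14 ty -0.03 tz 2.23
```

View pics/w4.png

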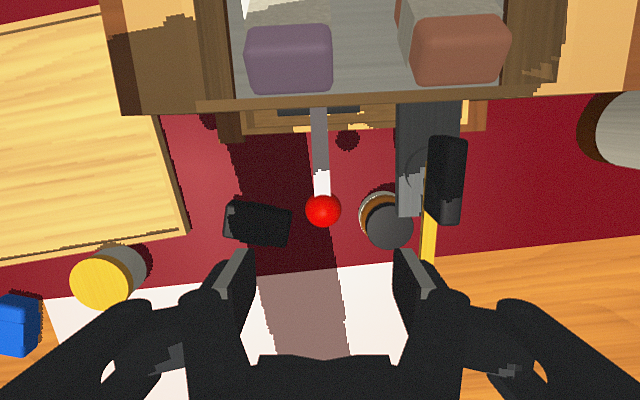

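The picture shows the latch free: its yellow tongue points toward the robot (430,240), and the red ball is at (323,211). Gripping the ball.

Emit:
drive_tool([
  {"tx":-0.1,"ty":-0.03,"tz":0.1,"spin":-0.6,"jaw":0.3},
  {"tx":0,"ty":0,"tz":0.4,"spin":0,"jaw":0.3},
  {"tx":0,"ty":0,"tz":0.6,"spin":0,"jaw":0.3},
  {"tx":0,"ty":0,"tz":0.6,"spin":0,"jaw":0.3},
  {"tx":0,"ty":0,"tz":0.3,"spin":0,"jaw":0.3},
  {"tx":0,"ty":0,"tz":0.15,"spin":0,"jaw":0.3},
  {"tx":0,"ty":0,"tz":0.05,"spin":0,"jaw":0.3},
  {"tx":0,"ty":0,"tz":0,"spin":0,"jaw":0.5},
])

```text
t: 34.15
tcp_pos: [0.4414, -0.1517, 0.1204]
eef_rot: [0.0, 0.999, -0.035, 0.001]
contact_force: [0.6, -0.3, -0.3]
width: 0.512
grasp_force: 0.0
```

Emit:
drive_tool([
  {"tx":0,"ty":0,"tz":0,"spin":0,"jaw":0.6},
  {"tx":0,"ty":0,"tz":0,"spin":0,"jaw":0.7},
  {"tx":0,"ty":0,"tz":0,"spin":0,"jaw":0.8},
  {"tx":0,"ty":0,"tz":0,"spin":0,"jaw":0.85},
  {"tx":0,"ty":0,"tz":0,"spin":0,"jaw":0.85},
  {"tx":0,"ty":0,"tz":0,"spin":0,"jaw":0.85},
  {"tx":0,"ty":0,"tz":0,"spin":0,"jaw":0.85},
  {"tx":0,"ty":0,"tz":0,"spin":0,"jaw":0.85},
], grip_force=60)

```text
t: 35.15
tcp_pos: [0.4413, -0.1527, 0.1207]
eef_rot: [0.001, 0.999, -0.036, 0.001]
contact_force: [-0.0, -5.6, 2.9]
width: 0.292
grasp_force: 58.7
```

```bash
python3 -c "
from plan import *
plan(hop(-.141,.035,.12),-4)
r=.075
for a in np.arange(0,1.11,.1): print(round(a,1), 'dx',round(r*(1-np.cos(a))/.06,2),'dz',round(r*np.sin(a)/.06,2))"
```

```text
t 35.1 tcp [ 0.441 -0.153  0.121] phi -4.1 target [ 0.439 -0.152  0.12 ]
spin total -0.02 then tx -0.04 ty -0.0 tz 0.01
0.0 dx 0.0 dz 0.0
0.1 dx 0.01 dz 0.12
0.2 dx 0.02 dz 0.25
0.3 dx 0.06 dz 0.37
0.4 dx 0.1 dz 0.49
0.5 dx 0.15 dz 0.6
0.6 dx 0.22 dz 0.71
0.7 dx 0.29 dz 0.81
0.8 dx 0.38 dz 0.9
0.9 dx 0.47 dz 0.98
1.0 dx 0.57 dz 1.05
1.1 dx 0.68 dz 1.11
```

Emit:
drive_tool([
  {"tx":0.01,"ty":0,"tz":-0.17,"spin":0,"jaw":0.85},
  {"tx":0.04,"ty":0,"tz":-0.17,"spin":0,"jaw":0.85},
  {"tx":0.06,"ty":0,"tz":-0.165,"spin":0,"jaw":0.85},
  {"tx":0.08,"ty":0,"tz":-0.155,"spin":0,"jaw":0.85},
  {"tx":0.1,"ty":0,"tz":-0.14,"spin":0,"jaw":0.85},
  {"tx":0.12,"ty":0,"tz":-0.125,"spin":0,"jaw":0.85},
  {"tx":0.14,"ty":0,"tz":-0.11,"spin":0,"jaw":0.85},
  {"tx":0.13,"ty":0,"tz":-0.08,"spin":0,"jaw":0.85},
])

```text
t: 36.15
tcp_pos: [0.482, -0.1543, 0.1863]
eef_rot: [-0.0, 0.999, -0.035, -0.0]
contact_force: [-0.7, -0.3, 0.3]
width: 0.15
grasp_force: 0.0
```

```bash
python3 -c "
from plan import *
print(sense()['width'],sense()['grasp_force'])
plan(hop(-.1,.035,.188),-4)
i,p,s=grab('top'); cv2.imwrite('pics/t5.png',cv2.resize(i[120:280,290:450],None,fx=3.5,fy=3.5))"
```

```text
0.14961590545248735 0.0
t 36.1 tcp [ 0.482 -0.154  0.186] phi -4.1 target [ 0.48  -0.155  0.188]
spin total -0.01 then tx -0.04 ty 0.02 tz -0.03
```

View pics/t5.png

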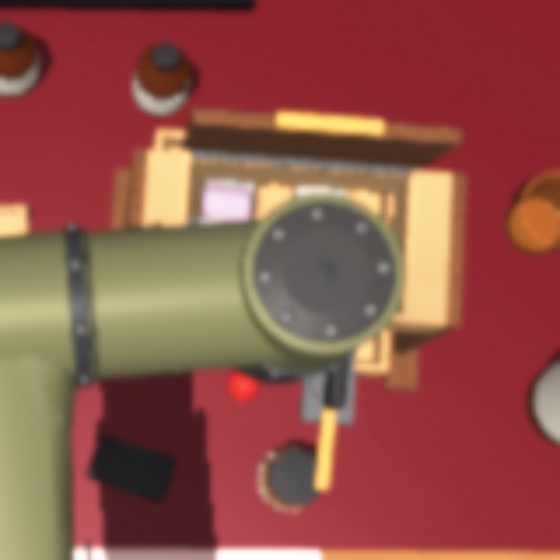

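The ball slipped from the grip, and the trap looks partly open, with the crate floor visible and the lilac bar at (228,200). I'll back off and look from the wrist.

Emit:
drive_tool([
  {"tx":-0.3,"ty":0,"tz":-0.2,"spin":0,"jaw":0.3},
  {"tx":-0.4,"ty":0,"tz":-0.4,"spin":0,"jaw":0.3},
  {"tx":-0.3,"ty":0,"tz":-0.5,"spin":0,"jaw":0.3},
  {"tx":0,"ty":0,"tz":-0.4,"spin":0,"jaw":0.3},
  {"tx":0,"ty":0,"tz":0,"spin":0,"jaw":0.3},
  {"tx":0,"ty":0,"tz":0,"spin":0,"jaw":0.3},
  {"tx":0,"ty":0,"tz":0,"spin":0,"jaw":0.3},
  {"tx":0,"ty":0,"tz":0,"spin":0,"jaw":0.3},
])

```text
t: 37.2
tcp_pos: [0.4217, -0.1501, 0.2756]
eef_rot: [0.0, 0.999, -0.035, -0.001]
contact_force: [-0.4, 0.3, -0.2]
width: 0.697
grasp_force: 0.0
```

```bash
cat > ball.py <<'E'
from plan import *
i,p,s=grab('wrist')
cv2.imwrite('pics/wb.png',i)
red=(i[...,2]>90)&(i[...,1]<45)&(i[...,0]<45)&(p[...,2]>.14)&(p[...,2]<.27)
n,l,st,c=cv2.connectedComponentsWithStats(red.astype(np.uint8)); k=1+st[1:,4].argmax(); q=p[l==k]
D=q-hop(0,0,0); cc,ss=np.cos(np.radians(-4)),np.sin(np.radians(-4))
H=np.c_[D[:,0]*cc+D[:,1]*ss,-D[:,0]*ss+D[:,1]*cc,q[:,2]]
A=np.c_[2*H,np.ones(len(H))]; x=np.linalg.lstsq(A,(H**2).sum(1),rcond=None)[0]
print('ball hop centre',x[:3].round(4),'r',np.sqrt(x[3]+(x[:3]**2).sum()).round(4),'n',len(q),'ztop',np.percentile(q[:,2],99).round(3))
print('angle',np.arctan2(x[2]-.165,-(x[0]+.066)).round(3))
E
python3 ball.py; python3 -c "
from plan import *
plan(hop(-.141,.035,.12),-4)"
```

```text
ball hop centre [-0.1244  0.036   0.2078] r 0.0135 n 1230 ztop 0.222
angle 0.632
t 37.2 tcp [ 0.422 -0.15   0.276] phi -4.1 target [ 0.439 -0.152  0.12 ]
spin total -0.01 then tx 0.29 ty 0.01 tz 2.6
```

View pics/wb.png

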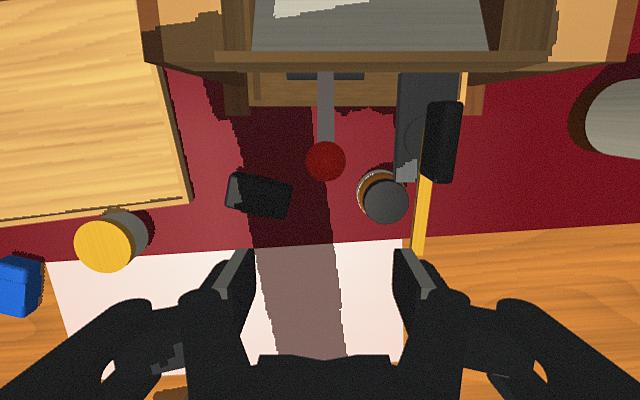

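The ball (325,161) is at 0.63 rad, so the trap is half open. Re-gripping deeper to finish.

```bash
python3 -c "
from plan import *
plan(hop(-.1235,.0355,.157),-4)"
```

```text
t 37.2 tcp [ 0.422 -0.15   0.276] phi -4.1 target [ 0.456 -0.153  0.157]
spin total -0.01 then tx 0.58 ty 0.01 tz 1.98
```

Emit:
drive_tool([
  {"tx":0.3,"ty":0.01,"tz":0,"spin":0,"jaw":0.3},
  {"tx":0.28,"ty":0,"tz":0.2,"spin":0,"jaw":0.3},
  {"tx":0,"ty":0,"tz":0.5,"spin":0,"jaw":0.3},
  {"tx":0,"ty":0,"tz":0.6,"spin":0,"jaw":0.3},
  {"tx":0,"ty":0,"tz":0.4,"spin":0,"jaw":0.3},
  {"tx":0,"ty":0,"tz":0.2,"spin":0,"jaw":0.3},
  {"tx":0,"ty":0,"tz":0.08,"spin":0,"jaw":0.3},
  {"tx":0,"ty":0,"tz":0,"spin":0,"jaw":0.5},
])

```text
t: 38.25
tcp_pos: [0.4567, -0.1533, 0.1582]
eef_rot: [0.0, 0.999, -0.035, 0.0]
contact_force: [-0.1, -0.2, 0.3]
width: 0.507
grasp_force: 0.0
```

Emit:
drive_tool([
  {"tx":0,"ty":0,"tz":0,"spin":0,"jaw":0.6},
  {"tx":0,"ty":0,"tz":0,"spin":0,"jaw":0.7},
  {"tx":0,"ty":0,"tz":0,"spin":0,"jaw":0.8},
  {"tx":0,"ty":0,"tz":0,"spin":0,"jaw":0.85},
  {"tx":0,"ty":0,"tz":0,"spin":0,"jaw":0.85},
  {"tx":0,"ty":0,"tz":0,"spin":0,"jaw":0.85},
  {"tx":0,"ty":0,"tz":0,"spin":0,"jaw":0.85},
  {"tx":0,"ty":0,"tz":0,"spin":0,"jaw":0.85},
], grip_force=90)

```text
t: 39.25
tcp_pos: [0.4569, -0.1538, 0.1588]
eef_rot: [0.001, 0.999, -0.035, 0.001]
contact_force: [-1.1, -1.9, 5.6]
width: 0.284
grasp_force: 87.9
```

Emit:
drive_tool([
  {"tx":0.047,"ty":0,"tz":-0.058,"spin":0,"jaw":0.85},
  {"tx":0.048,"ty":0,"tz":-0.057,"spin":0,"jaw":0.85},
  {"tx":0.053,"ty":0,"tz":-0.053,"spin":0,"jaw":0.85},
  {"tx":0.055,"ty":0,"tz":-0.05,"spin":0,"jaw":0.85},
  {"tx":0.06,"ty":0,"tz":-0.047,"spin":0,"jaw":0.85},
  {"tx":0.06,"ty":0,"tz":-0.043,"spin":0,"jaw":0.85},
  {"tx":0.065,"ty":0,"tz":-0.04,"spin":0,"jaw":0.85},
  {"tx":0.08,"ty":0,"tz":-0.04,"spin":0,"jaw":0.85},
])

```text
t: 40.25
tcp_pos: [0.4852, -0.1553, 0.1791]
eef_rot: [-0.0, 0.999, -0.036, -0.0]
contact_force: [-1.0, -1.6, -1.9]
width: 0.156
grasp_force: 1.1
```

Emit:
drive_tool([
  {"tx":0,"ty":0,"tz":0,"spin":0,"jaw":0.85},
  {"tx":0,"ty":0,"tz":0,"spin":0,"jaw":0.85},
  {"tx":0,"ty":0,"tz":0,"spin":0,"jaw":0.85},
  {"tx":0,"ty":0,"tz":0,"spin":0,"jaw":0.85},
  {"tx":0,"ty":0,"tz":0,"spin":0,"jaw":0.85},
  {"tx":0,"ty":0,"tz":0,"spin":0,"jaw":0.85},
  {"tx":0,"ty":0,"tz":0,"spin":0,"jaw":0.85},
  {"tx":0,"ty":0,"tz":0,"spin":0,"jaw":0.85},
])

```text
t: 41.25
tcp_pos: [0.4846, -0.1552, 0.1804]
eef_rot: [-0.0, 0.999, -0.035, 0.0]
contact_force: [3.9, -4.4, -3.7]
width: 0.15
grasp_force: 3.2
```

```bash
python3 -c "
from plan import *
for n in('top','scene'):
    i,p,s=grab(n)
    D=p-hop(0,0,0); c,sn=np.cos(np.radians(-4)),np.sin(np.radians(-4))
    X=D[...,0]*c+D[...,1]*sn; Y=-D[...,0]*sn+D[...,1]*c
    k=(abs(Y)<.115)&(X>-.09)&(X<.13)&(p[...,2]<.16)
    print(n,k.sum(),np.histogram(p[...,2][k],bins=np.arange(0,.17,.01))[0])
    uv=proj(s,hop(.02,0,.1))[0]; u,v=int(uv[0]),int(uv[1])
    cv2.imwrite(f'pics/{n}6.png',cv2.resize(i[max(v-65,0):v+65,u-75:u+75],None,fx=3,fy=3,interpolation=cv2.INTER_CUBIC))
a=cv2.imread('pics/top6.png');b=cv2.imread('pics/scene6.png');h=min(a.shape[0],b.shape[0]);x=np.hstack([a[:h],b[:h]]);cv2.imwrite('pics/both6.png',cv2.resize(x,None,fx=.88,fy=.88))
"
```

```text
top 489 [306  41  31  31  49  21   0   0   0   0   0   0   0   0   0   1]
scene 1910 [994  67  49  55  65  52  44  49 166   4   9  24  37  46  61 134]
```

View pics/both6.png

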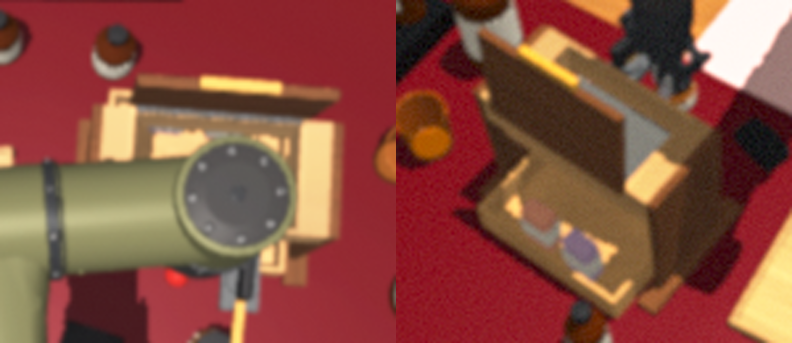

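The scene picture shows both bars in the crate (540,215 and 582,250). Next I check the trap angle.

Emit:
drive_tool([
  {"tx":0,"ty":0,"tz":0,"spin":0,"jaw":0.6},
  {"tx":0,"ty":0,"tz":0,"spin":0,"jaw":0.3},
  {"tx":-0.2,"ty":0,"tz":-0.3,"spin":0,"jaw":0.3},
  {"tx":-0.4,"ty":0,"tz":-0.5,"spin":0,"jaw":0.3},
  {"tx":-0.4,"ty":0,"tz":-0.5,"spin":0,"jaw":0.3},
  {"tx":-0.2,"ty":0,"tz":-0.4,"spin":0,"jaw":0.3},
  {"tx":0,"ty":0,"tz":0,"spin":0,"jaw":0.3},
  {"tx":0,"ty":0,"tz":0,"spin":0,"jaw":0.3},
])

```text
t: 42.35
tcp_pos: [0.4127, -0.1498, 0.2821]
eef_rot: [-0.0, 0.999, -0.035, -0.0]
contact_force: [-0.7, -0.4, 0.2]
width: 0.698
grasp_force: 0.0
```

```bash
python3 ball.py; python3 -c "
from plan import *
plan(hop(-.1,.0355,.18),-4)"
```

```text
ball hop centre [-0.1167  0.0359  0.2175] r 0.0135 n 1312 ztop 0.232
angle 0.803
t 42.4 tcp [ 0.413 -0.15   0.282] phi -4.0 target [ 0.48  -0.155  0.18 ]
spin total -0.01 then tx 1.12 ty 0.0 tz 1.69
```

The trap is at 0.80 rad. I'll push the ball to fully open with closed fingers from the robot side.

```bash
python3 -c "
from plan import *
plan(hop(-.165,.0355,.178),-4)"
```

```text
t 42.4 tcp [ 0.413 -0.15   0.282] phi -4.0 target [ 0.415 -0.15   0.178]
spin total -0.01 then tx 0.04 ty 0.0 tz 1.73
```

Emit:
drive_tool([
  {"tx":0,"ty":0,"tz":0,"spin":0,"jaw":0.8},
  {"tx":0.02,"ty":0,"tz":0.3,"spin":0,"jaw":1},
  {"tx":0,"ty":0,"tz":0.5,"spin":0,"jaw":1},
  {"tx":0,"ty":0,"tz":0.5,"spin":0,"jaw":1},
  {"tx":0,"ty":0,"tz":0.3,"spin":0,"jaw":1},
  {"tx":0,"ty":0,"tz":0.13,"spin":0,"jaw":1},
  {"tx":0.1,"ty":0,"tz":0,"spin":0,"jaw":1},
  {"tx":0.1,"ty":0,"tz":0,"spin":0,"jaw":1},
])

```text
t: 43.4
tcp_pos: [0.4268, -0.1512, 0.1802]
eef_rot: [0.0, 0.999, -0.035, 0.001]
contact_force: [-0.7, 0.5, 0.3]
width: 0.001
grasp_force: 0.0
```

Emit:
drive_tool([
  {"tx":0.1,"ty":0,"tz":0,"spin":0,"jaw":1},
  {"tx":0.08,"ty":0,"tz":0,"spin":0,"jaw":1},
  {"tx":0.08,"ty":0,"tz":0,"spin":0,"jaw":1},
  {"tx":0.07,"ty":0,"tz":0,"spin":0,"jaw":1},
  {"tx":0.07,"ty":0,"tz":0,"spin":0,"jaw":1},
  {"tx":0.07,"ty":0,"tz":0,"spin":0,"jaw":1},
  {"tx":0.05,"ty":0,"tz":0,"spin":0,"jaw":1},
  {"tx":0,"ty":0,"tz":0,"spin":0,"jaw":1},
])

```text
t: 44.4
tcp_pos: [0.4533, -0.155, 0.1821]
eef_rot: [0.002, 0.999, -0.036, -0.003]
contact_force: [-23.5, 2.6, 17.9]
width: 0.0
grasp_force: 11.8
```

```bash
python3 ball.py; python3 -c "
from plan import *
plan(hop(-.121,.0355,.178),-4)"
```

```text
ball hop centre [-0.1009  0.0359  0.2293] r 0.014 n 4402 ztop 0.244
angle 1.074
t 44.5 tcp [ 0.453 -0.155  0.182] phi -4.1 target [ 0.459 -0.153  0.178]
spin total -0.02 then tx 0.09 ty -0.04 tz 0.07
```

Emit:
drive_tool([
  {"tx":-0.2,"ty":0,"tz":0,"spin":0,"jaw":1},
  {"tx":-0.3,"ty":0,"tz":-0.2,"spin":0,"jaw":1},
  {"tx":0,"ty":0,"tz":-0.5,"spin":0,"jaw":1},
  {"tx":0,"ty":0,"tz":-0.5,"spin":0,"jaw":1},
  {"tx":0.2,"ty":0,"tz":-0.1,"spin":0,"jaw":1},
  {"tx":0.4,"ty":0,"tz":0,"spin":0,"jaw":1},
  {"tx":0.2,"ty":0,"tz":0,"spin":0,"jaw":1},
  {"tx":0,"ty":0,"tz":0,"spin":0,"jaw":1},
])

```text
t: 45.45
tcp_pos: [0.4751, -0.1545, 0.2556]
eef_rot: [0.0, 0.999, -0.035, -0.001]
contact_force: [0.8, 0.3, -0.1]
width: 0.002
grasp_force: 0.0
```

```bash
python3 ball.py; python3 -c "
from plan import *
plan(hop(-.105,.0355,.22),-4)"
```

```text
ball hop centre [-0.1005  0.0359  0.2299] r 0.0136 n 1645 ztop 0.244
angle 1.082
t 45.5 tcp [ 0.475 -0.155  0.256] phi -4.1 target [ 0.475 -0.154  0.22 ]
spin total -0.01 then tx -0.0 ty -0.0 tz 0.6
```

Emit:
drive_tool([
  {"tx":0,"ty":0,"tz":0.3,"spin":0,"jaw":1},
  {"tx":0,"ty":0,"tz":0.3,"spin":0,"jaw":1},
  {"tx":-0.1,"ty":0,"tz":0.1,"spin":0,"jaw":1},
  {"tx":-0.1,"ty":0,"tz":0.07,"spin":0,"jaw":1},
  {"tx":-0.07,"ty":0,"tz":0.065,"spin":0,"jaw":1},
  {"tx":-0.07,"ty":0,"tz":0.065,"spin":0,"jaw":1},
  {"tx":-0.06,"ty":0,"tz":0.07,"spin":0,"jaw":1},
  {"tx":-0.06,"ty":0,"tz":0.075,"spin":0,"jaw":1},
])

```text
t: 46.5
tcp_pos: [0.448, -0.1532, 0.1996]
eef_rot: [0.001, 0.999, -0.035, 0.004]
contact_force: [-7.3, 5.5, 20.8]
width: -0.002
grasp_force: 11.0
```

```bash
python3 ball.py; python3 -c "
from plan import *
plan(hop(-.128,.0355,.1923),-4)"
```

```text
ball hop centre [-0.1198  0.0359  0.2138] r 0.0135 n 2118 ztop 0.228
angle 0.736
t 46.5 tcp [ 0.447 -0.153  0.199] phi -4.0 target [ 0.452 -0.153  0.192]
spin total -0.01 then tx 0.07 ty -0.01 tz 0.11
```

Emit:
drive_tool([
  {"tx":0,"ty":0,"tz":0.1,"spin":0,"jaw":1},
  {"tx":0,"ty":0,"tz":0.1,"spin":0,"jaw":1},
  {"tx":-0.03,"ty":0,"tz":0.1,"spin":0,"jaw":1},
  {"tx":-0.03,"ty":0,"tz":0.1,"spin":0,"jaw":1},
  {"tx":-0.03,"ty":0,"tz":0.1,"spin":0,"jaw":1},
  {"tx":-0.02,"ty":0,"tz":0.1,"spin":0,"jaw":1},
  {"tx":0,"ty":0,"tz":0.1,"spin":0,"jaw":1},
  {"tx":0,"ty":0,"tz":0.1,"spin":0,"jaw":1},
])

```text
t: 47.55
tcp_pos: [0.4401, -0.154, 0.1517]
eef_rot: [0.002, 0.999, -0.035, 0.002]
contact_force: [-18.9, 10.0, 39.5]
width: -0.001
grasp_force: 19.9
```

```bash
python3 ball.py; python3 -c "
from plan import *
plan(hop(-.141,.0355,.150),-4)"
```

```text
ball hop centre [-0.1374  0.0359  0.1673] r 0.0127 n 896 ztop 0.181
angle 0.032
t 47.6 tcp [ 0.44  -0.154  0.152] phi -4.1 target [ 0.439 -0.152  0.15 ]
spin total -0.01 then tx -0.03 ty -0.03 tz 0.03
```

Emit:
drive_tool([
  {"tx":0,"ty":0,"tz":-0.2,"spin":0,"jaw":1},
  {"tx":0,"ty":0,"tz":-0.5,"spin":0,"jaw":1},
  {"tx":0,"ty":0,"tz":-0.6,"spin":0,"jaw":0.8},
  {"tx":0,"ty":0,"tz":-0.4,"spin":0,"jaw":0.6},
  {"tx":0.1,"ty":0.3,"tz":-0.1,"spin":0.2,"jaw":0.5},
  {"tx":0.1,"ty":0.5,"tz":0,"spin":0.3,"jaw":0.5},
  {"tx":0.1,"ty":0.4,"tz":0,"spin":0.1,"jaw":0.5},
  {"tx":0,"ty":0.1,"tz":0,"spin":0,"jaw":0.5},
])

```text
t: 48.6
tcp_pos: [0.4511, -0.2323, 0.2536]
eef_rot: [-0.0, 0.998, -0.06, -0.001]
contact_force: [-0.3, 0.3, -1.1]
width: 0.499
grasp_force: 0.0
```

```bash
python3 ball.py; python3 -c "
from soaps import *
soaps('wrist',.3,.52,-.4,-.05,.210,.222,100)
plan([.461,-.2340,.160],-6.8)"
```

```text
ball hop centre [-0.1375  0.0358  0.1653] r 0.0135 n 894 ztop 0.179
angle 0.005
wrist [325. 201.] 1889 ctr [ 463.  -233.4] size [14. 53.] long axis deg -7.3 bgr [47. 47. 48.] z 0.219
t 48.7 tcp [ 0.451 -0.232  0.254] phi -6.9 target [ 0.461 -0.234  0.16 ]
spin total -0.01 then tx 0.17 ty 0.02 tz 1.57
```

Emit:
drive_tool([
  {"tx":0.17,"ty":0.02,"tz":0.1,"spin":0,"jaw":0.5},
  {"tx":0,"ty":0,"tz":0.4,"spin":0,"jaw":0.5},
  {"tx":0,"ty":0,"tz":0.5,"spin":0,"jaw":0.5},
  {"tx":0,"ty":0,"tz":0.3,"spin":0,"jaw":0.5},
  {"tx":0,"ty":0,"tz":0.2,"spin":0,"jaw":0.5},
  {"tx":0,"ty":0,"tz":0.07,"spin":0,"jaw":0.7},
  {"tx":0,"ty":0,"tz":0,"spin":0,"jaw":0.85},
  {"tx":0,"ty":0,"tz":0,"spin":0,"jaw":0.95},
], grip_force=40)

```text
t: 49.7
tcp_pos: [0.4615, -0.2342, 0.1604]
eef_rot: [0.0, 0.998, -0.06, 0.0]
contact_force: [0.2, -3.1, -3.7]
width: 0.157
grasp_force: 40.1
```

Emit:
drive_tool([
  {"tx":0,"ty":0,"tz":0,"spin":0,"jaw":0.95},
  {"tx":0,"ty":0,"tz":0,"spin":0.3,"jaw":0.95},
  {"tx":0,"ty":0,"tz":0,"spin":0.7,"jaw":0.95},
  {"tx":0,"ty":0,"tz":0,"spin":0.9,"jaw":0.95},
  {"tx":0,"ty":0,"tz":0,"spin":0.9,"jaw":0.95},
  {"tx":0,"ty":0,"tz":0,"spin":0.9,"jaw":0.95},
  {"tx":0,"ty":0,"tz":0,"spin":0.9,"jaw":0.95},
  {"tx":0,"ty":0,"tz":0,"spin":0.9,"jaw":0.95},
])

```text
t: 50.7
tcp_pos: [0.4615, -0.2343, 0.1604]
eef_rot: [0.0, 0.961, -0.278, 0.0]
contact_force: [0.4, -4.7, -3.9]
width: 0.155
grasp_force: 40.1
```

Emit:
drive_tool([
  {"tx":0,"ty":0,"tz":0,"spin":0.9,"jaw":0.95},
  {"tx":0,"ty":0,"tz":0,"spin":0.9,"jaw":0.95},
  {"tx":0,"ty":0,"tz":0,"spin":0.9,"jaw":0.95},
  {"tx":0,"ty":0,"tz":0,"spin":0.9,"jaw":0.95},
  {"tx":0,"ty":0,"tz":0,"spin":0.9,"jaw":0.95},
  {"tx":0,"ty":0,"tz":0,"spin":0.9,"jaw":0.95},
  {"tx":0,"ty":0,"tz":0,"spin":0.9,"jaw":0.95},
  {"tx":0,"ty":0,"tz":0,"spin":0.9,"jaw":0.95},
])

```text
t: 51.7
tcp_pos: [0.4614, -0.2345, 0.1604]
eef_rot: [0.0, 0.842, -0.539, 0.0]
contact_force: [0.6, -6.1, -4.0]
width: 0.158
grasp_force: 40.1
```

```bash
python3 -c "
from plan import *
print(sense()['grasp_force'],sense()['width'],sense()['wrist_torque'])
plan([.461,-.2335,.16],-94)"
```

```text
40.05631864070892 0.15760830383890959 [-1.89265225 -0.29925516  0.06080373]
t 51.7 tcp [ 0.461 -0.234  0.16 ] phi -65.2 target [ 0.461 -0.234  0.16 ]
spin total 6.27 then tx -0.02 ty 0.01 tz 0.01
```

Emit:
drive_tool([
  {"tx":0,"ty":0,"tz":0,"spin":0.9,"jaw":0.95},
  {"tx":0,"ty":0,"tz":0,"spin":0.9,"jaw":0.95},
  {"tx":0,"ty":0,"tz":0,"spin":0.9,"jaw":0.95},
  {"tx":0,"ty":0,"tz":0,"spin":0.9,"jaw":0.95},
  {"tx":0,"ty":0,"tz":0,"spin":0.9,"jaw":0.95},
  {"tx":0,"ty":0,"tz":0,"spin":0.9,"jaw":0.95},
  {"tx":0,"ty":0,"tz":0,"spin":0.7,"jaw":0.95},
  {"tx":0,"ty":0,"tz":0,"spin":0.2,"jaw":0.95},
])

```text
t: 52.7
tcp_pos: [0.4613, -0.2345, 0.1604]
eef_rot: [-0.0, -0.682, 0.732, -0.0]
contact_force: [-0.2, -5.3, -3.9]
width: 0.153
grasp_force: 40.1
```

Emit:
drive_tool([
  {"tx":0,"ty":0,"tz":0,"spin":0,"jaw":0.7},
  {"tx":0,"ty":0,"tz":0,"spin":0,"jaw":0.5},
  {"tx":0,"ty":0,"tz":0,"spin":0,"jaw":0.5},
  {"tx":0,"ty":0,"tz":-0.3,"spin":0,"jaw":0.5},
  {"tx":0,"ty":0,"tz":-0.6,"spin":0,"jaw":0.5},
  {"tx":0,"ty":0,"tz":-0.6,"spin":0,"jaw":0.5},
  {"tx":0,"ty":0,"tz":-0.6,"spin":0,"jaw":0.5},
  {"tx":0,"ty":0,"tz":0,"spin":0,"jaw":0.5},
])

```text
t: 53.7
tcp_pos: [0.4624, -0.2344, 0.2911]
eef_rot: [0.002, -0.683, 0.731, -0.003]
contact_force: [0.3, -0.8, 0.4]
width: 0.498
grasp_force: 0.0
```

```bash
python3 -c "
from soaps import *
i=soaps('wrist',.3,.52,-.4,-.05,.210,.222,100)
print(sense()['joints'].round(2))
plan(hop(.12,.17,.4),-94)"
```

```text
wrist [257. 150.] 630 ctr [ 509.1 -269.3] size [131.   1.] long axis deg 86.0 bgr [43. 67. 88.] z 0.216
wrist [326. 202.] 1349 ctr [ 462.5 -233.7] size [54. 14.] long axis deg 86.5 bgr [48. 49. 50.] z 0.219
[-0.08 -0.16  0.05  0.   -1.77  0.01]
t 53.8 tcp [ 0.462 -0.234  0.289] phi -93.9 target [ 0.709 -0.036  0.4  ]
spin total 0.02 then tx -3.58 ty -3.87 tz -1.86
```

The latch is at about 1.57 rad, right across the lever, and the trap is shut. Now over the top of the cover to its far side.

Emit:
drive_tool([
  {"tx":0,"ty":0,"tz":-0.4,"spin":0,"jaw":0.8},
  {"tx":0,"ty":0,"tz":-0.6,"spin":0,"jaw":1},
  {"tx":-0.2,"ty":0,"tz":-0.4,"spin":0,"jaw":1},
  {"tx":-0.3,"ty":0,"tz":-0.1,"spin":0,"jaw":1},
  {"tx":-0.3,"ty":0,"tz":0,"spin":0,"jaw":1},
  {"tx":-0.2,"ty":-0.2,"tz":0,"spin":0,"jaw":1},
  {"tx":0,"ty":-0.4,"tz":0,"spin":0,"jaw":1},
  {"tx":0,"ty":-0.4,"tz":0,"spin":0,"jaw":1},
])

```text
t: 54.75
tcp_pos: [0.5266, -0.1777, 0.3756]
eef_rot: [-0.0, -0.683, 0.731, 0.0]
contact_force: [0.3, -0.3, 0.4]
width: -0.002
grasp_force: 0.0
```

Emit:
drive_tool([
  {"tx":0,"ty":-0.4,"tz":0,"spin":0,"jaw":1},
  {"tx":0,"ty":-0.4,"tz":0,"spin":0,"jaw":1},
  {"tx":0,"ty":-0.4,"tz":0,"spin":0,"jaw":1},
  {"tx":0,"ty":-0.4,"tz":0,"spin":0,"jaw":1},
  {"tx":0,"ty":-0.4,"tz":0,"spin":0,"jaw":1},
  {"tx":0,"ty":-0.4,"tz":0,"spin":0,"jaw":1},
  {"tx":0,"ty":-0.2,"tz":0,"spin":0,"jaw":1},
  {"tx":0,"ty":0,"tz":0,"spin":0,"jaw":1},
])

```text
t: 55.75
tcp_pos: [0.6823, -0.1884, 0.3732]
eef_rot: [-0.001, -0.683, 0.731, 0.001]
contact_force: [0.2, 0.3, -0.3]
width: -0.003
grasp_force: 0.0
```

```bash
python3 -c "
from plan import *
print(sense()['joints'].round(2))
plan(hop(.108,.02,.308),-94)
for t in np.arange(1.48,-.01,-.12):
  P=np.array([66-110*np.cos(t)+12*np.sin(t)+15,227+110*np.sin(t)+12*np.cos(t)-29]); print(round(t,2),P.round(1))"
```

```text
[ 0.01  0.48  0.92 -0.   -2.02 -0.08]
t 55.8 tcp [ 0.682 -0.188  0.373] phi -93.9 target [ 0.686 -0.185  0.308]
spin total 0.03 then tx -0.07 ty -0.06 tz 1.09
1.48 [ 83.  308.6]
1.36 [ 69.7 308.1]
1.24 [ 56.6 305.9]
1.12 [ 43.9 302.2]
1.0 [ 31.7 297. ]
0.88 [ 20.2 290.4]
0.76 [  9.5 282.5]
0.64 [-1.000e-01  2.733e+02]
0.52 [ -8.5 263.1]
0.4 [-15.6 251.9]
0.28 [-21.4 239.9]
0.16 [-25.7 227.4]
0.04 [-28.4 214.4]
```

Emit:
drive_tool([
  {"tx":0,"ty":-0.06,"tz":0.1,"spin":0,"jaw":1},
  {"tx":0,"ty":0,"tz":0.3,"spin":0,"jaw":1},
  {"tx":0,"ty":0,"tz":0.35,"spin":0,"jaw":1},
  {"tx":0,"ty":0,"tz":0.25,"spin":0,"jaw":1},
  {"tx":0,"ty":0,"tz":0.1,"spin":0,"jaw":1},
  {"tx":0,"ty":0.1,"tz":0,"spin":0,"jaw":1},
  {"tx":0,"ty":0.1,"tz":0,"spin":0,"jaw":1},
  {"tx":0,"ty":0.1,"tz":0,"spin":0,"jaw":1},
])

```text
t: 56.75
tcp_pos: [0.6663, -0.1877, 0.3112]
eef_rot: [0.0, -0.683, 0.731, -0.001]
contact_force: [-1.3, -0.5, 0.0]
width: 0.001
grasp_force: 0.0
```

Emit:
drive_tool([
  {"tx":0,"ty":0.1,"tz":0,"spin":0,"jaw":1},
  {"tx":0,"ty":0.1,"tz":0,"spin":0,"jaw":1},
  {"tx":0,"ty":0.1,"tz":0,"spin":0,"jaw":1},
  {"tx":0,"ty":0.1,"tz":0,"spin":0,"jaw":1},
  {"tx":0,"ty":0.1,"tz":0.01,"spin":0,"jaw":1},
  {"tx":0,"ty":0.1,"tz":0.02,"spin":0,"jaw":1},
  {"tx":0,"ty":0.1,"tz":0.03,"spin":0,"jaw":1},
  {"tx":0,"ty":0.1,"tz":0.03,"spin":0,"jaw":1},
])

```text
t: 57.75
tcp_pos: [0.6186, -0.1842, 0.3046]
eef_rot: [0.0, -0.683, 0.731, -0.0]
contact_force: [4.7, -0.5, -1.3]
width: -0.001
grasp_force: 1.8
```

```bash
cat > cov.py <<'E'
from plan import *
st=sense(); D=np.array(st['tcp_pos'])-hop(0,0,0); c,s=np.cos(np.radians(-4)),np.sin(np.radians(-4))
print('tcp hop mm',(1000*np.array([D[0]*c+D[1]*s,-D[0]*s+D[1]*c,D[2]])).round(1),'F',np.round(st['contact_force'],1))
i,p,sn=grab('scene'); D=p-hop(0,0,0); X=D[...,0]*c+D[...,1]*s; Y=-D[...,0]*s+D[...,1]*c
# outer face points: fit plane line in X,Z for |Y| 60..100
k=(abs(Y)<.1)&(Y<-.045)&(p[...,2]>.232)&(p[...,2]<.39)&(X>-.1)&(X<.1)
x,z=X[k]-.066,p[...,2][k]-.227
if k.sum()>30:
    # normal-form fit: x*sin+z*cos=.012
    t=np.linspace(0,1.6,321); e=[np.median(abs(x*np.sin(a)+z*np.cos(a)-.012)) for a in t]; print('cover angle ~',t[int(np.argmin(e))].round(3),'res',min(e).round(4),k.sum())
E
python3 cov.py
```

```text
tcp hop mm [ 40.6  15.7 304.6] F [ 4.7 -0.5 -1.3]
cover angle ~ 1.17 res 0.0019 457
```

Emit:
drive_tool([
  {"tx":0,"ty":0.08,"tz":0.03,"spin":0,"jaw":1},
  {"tx":0,"ty":0.07,"tz":0.035,"spin":0,"jaw":1},
  {"tx":0,"ty":0.07,"tz":0.04,"spin":0,"jaw":1},
  {"tx":0,"ty":0.065,"tz":0.045,"spin":0,"jaw":1},
  {"tx":0,"ty":0.065,"tz":0.05,"spin":0,"jaw":1},
  {"tx":0,"ty":0.06,"tz":0.055,"spin":0,"jaw":1},
  {"tx":0,"ty":0.06,"tz":0.06,"spin":0,"jaw":1},
  {"tx":0,"ty":0.05,"tz":0.06,"spin":0,"jaw":1},
])

```text
t: 58.8
tcp_pos: [0.5873, -0.1823, 0.2819]
eef_rot: [-0.0, -0.683, 0.731, 0.0]
contact_force: [0.6, -0.3, 4.0]
width: -0.002
grasp_force: 1.7
```

```bash
python3 cov.py
```

```text
tcp hop mm [  9.2  15.3 281.9] F [ 0.6 -0.3  4. ]
cover angle ~ 0.815 res 0.0017 561
```

Emit:
drive_tool([
  {"tx":0,"ty":0.07,"tz":0.05,"spin":0,"jaw":1},
  {"tx":0,"ty":0.065,"tz":0.055,"spin":0,"jaw":1},
  {"tx":0,"ty":0.06,"tz":0.06,"spin":0,"jaw":1},
  {"tx":0,"ty":0.055,"tz":0.06,"spin":0,"jaw":1},
  {"tx":0,"ty":0.05,"tz":0.065,"spin":0,"jaw":1},
  {"tx":0,"ty":0.045,"tz":0.065,"spin":0,"jaw":1},
  {"tx":0,"ty":0.04,"tz":0.07,"spin":0,"jaw":1},
  {"tx":0,"ty":0.035,"tz":0.07,"spin":0,"jaw":1},
])

```text
t: 59.85
tcp_pos: [0.562, -0.1805, 0.2524]
eef_rot: [-0.0, -0.683, 0.731, 0.0]
contact_force: [0.4, 1.1, 2.5]
width: -0.005
grasp_force: 1.1
```

Emit:
drive_tool([
  {"tx":0,"ty":0.03,"tz":0.07,"spin":0,"jaw":1},
  {"tx":0,"ty":0.03,"tz":0.07,"spin":0,"jaw":1},
  {"tx":0,"ty":0.03,"tz":0.07,"spin":0,"jaw":1},
  {"tx":0,"ty":0.02,"tz":0.07,"spin":0,"jaw":1},
  {"tx":0,"ty":0.02,"tz":0.07,"spin":0,"jaw":1},
  {"tx":0,"ty":0.02,"tz":0.07,"spin":0,"jaw":1},
  {"tx":0,"ty":0.01,"tz":0.05,"spin":0,"jaw":1},
  {"tx":0,"ty":0.01,"tz":0.05,"spin":0,"jaw":1},
])

```text
t: 60.85
tcp_pos: [0.5523, -0.1799, 0.2211]
eef_rot: [-0.0, -0.683, 0.731, 0.0]
contact_force: [-1.6, 0.3, 2.2]
width: 0.0
grasp_force: 0.8
```

```bash
python3 cov.py
```

```text
tcp hop mm [-25.9  15.4 221.1] F [-1.6  0.3  2.2]
cover angle ~ 0.07 res 0.0015 540
```

Finish slowly to closed.

Emit:
drive_tool([
  {"tx":0,"ty":0,"tz":0.03,"spin":0,"jaw":1},
  {"tx":0,"ty":0,"tz":0.03,"spin":0,"jaw":1},
  {"tx":0,"ty":0,"tz":0.03,"spin":0,"jaw":1},
  {"tx":0,"ty":0,"tz":0.03,"spin":0,"jaw":1},
  {"tx":0,"ty":0,"tz":0.03,"spin":0,"jaw":1},
  {"tx":0,"ty":0,"tz":0.03,"spin":0,"jaw":1},
  {"tx":0,"ty":0,"tz":0.03,"spin":0,"jaw":1},
  {"tx":0,"ty":0,"tz":0,"spin":0,"jaw":1},
])

```text
t: 61.9
tcp_pos: [0.5525, -0.1799, 0.2129]
eef_rot: [0.001, -0.683, 0.73, -0.002]
contact_force: [-6.5, 4.4, 15.1]
width: 0.002
grasp_force: 7.7
```

```bash
python3 cov.py
```

```text
tcp hop mm [-25.6  15.4 212.9] F [-6.5  4.4 15.1]
cover angle ~ 0.0 res 0.0017 513
```

Emit:
drive_tool([
  {"tx":0,"ty":0,"tz":0.03,"spin":0,"jaw":1},
  {"tx":0,"ty":0,"tz":0.02,"spin":0,"jaw":1},
  {"tx":0,"ty":0,"tz":0,"spin":0,"jaw":1},
  {"tx":0,"ty":0,"tz":-0.2,"spin":0,"jaw":1},
  {"tx":0,"ty":0,"tz":-0.5,"spin":0,"jaw":1},
  {"tx":0,"ty":0,"tz":-0.7,"spin":0,"jaw":1},
  {"tx":0,"ty":0,"tz":-0.7,"spin":0,"jaw":1},
  {"tx":0,"ty":0,"tz":-0.3,"spin":0,"jaw":1},
])

```text
t: 62.95
tcp_pos: [0.5529, -0.1801, 0.3521]
eef_rot: [0.001, -0.683, 0.731, -0.001]
contact_force: [-0.1, -0.2, -1.0]
width: 0.002
grasp_force: 0.0
```

Emit:
drive_tool([
  {"tx":-0.5,"ty":0,"tz":0,"spin":0,"jaw":1},
  {"tx":-0.8,"ty":0,"tz":0,"spin":0,"jaw":1},
  {"tx":-0.8,"ty":0,"tz":0,"spin":0,"jaw":1},
  {"tx":-0.8,"ty":0,"tz":0,"spin":0,"jaw":1},
  {"tx":-0.8,"ty":0,"tz":0,"spin":0,"jaw":1},
  {"tx":-0.5,"ty":0,"tz":0,"spin":0,"jaw":1},
  {"tx":-0.2,"ty":0,"tz":0,"spin":0,"jaw":1},
  {"tx":0,"ty":0,"tz":0,"spin":0,"jaw":1},
])

```text
t: 63.95
tcp_pos: [0.5704, 0.0839, 0.3491]
eef_rot: [-0.0, -0.683, 0.73, 0.0]
contact_force: [0.1, -1.2, 0.9]
width: -0.0
grasp_force: 0.0
```

```bash
python3 cov.py; python3 -c "
from h import *
a=grab('top')[0]; b=grab('scene')[0]
x=cv2.resize(a[100:300,200:500],(390,260)); y=cv2.resize(b[90:310,180:480],(390,286))[:260]
cv2.imwrite('pics/fin.png',np.hstack([x,y]))"
```

```text
tcp hop mm [-26.2 279.8 349.1] F [ 0.1 -1.2  0.9]
cover angle ~ 0.0 res 0.0018 580
```

View pics/fin.png

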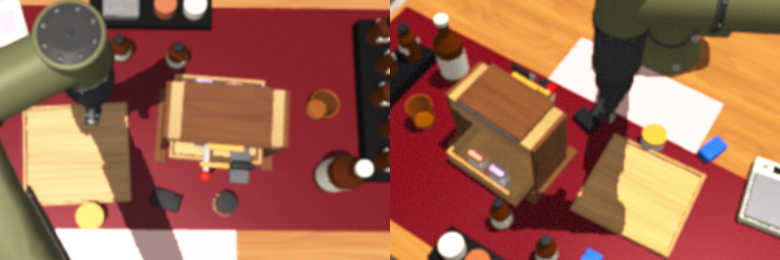

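The final picture shows the cover flat on the hopper (225,110), the latch across the lever (225,150) with the ball down (205,175), both bars in the crate (474,157 and 497,171), and the bystanders standing. I'm handing the job in.

```bash
python3 -c "
from workcell import *
print(sign_off())"
```

```text
the job is handed in; nothing more can be done
None
```

The job is handed in at about 64 s: both soap bars (only lilac and salmon were present) are in the crate, the trap is shut and latched, and the cover is fully closed. The ball slipped from the grip twice, so the trap opened in stages instead of one swing, and I can't confirm the bars dropped at the same instant.

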